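Load the pill drawers, drop the guard, put the soap dish back on the top tier

ROBOT

A 7-joint arm with a two-finger parallel gripper is mounted at the origin on the work surface. World frame = base frame: x ahead of the robot, y to its left, z up, the work surface at z = 0. Lengths are in m, angles in rad, forces in N, time in s.
With the tool pointing down it reaches from about 0.4 to 0.85 m from the base axis. Payload 4.5 kg.
Tool frame: the origin (TCP) lies between the finger pads; the fingertips stand r.tip_reach ahead of it and the grasp point (between the pads) lies 3 mm ahead of it (r.tip_reach is the distance from the TCP to the fingertips, in m); z points along the fingers, y is the line along which they close (so a half turn about z gives the same grasp; the last joint's range is limited). The gripper opens to 88 mm and grips with 3 to 60 N. Pads are 18 mm wide; open, the fingers measure 123 mm over their backs; the gripper's body (75 mm by 187 mm) begins 45 mm behind the grasp point.
Start: joints at [-1.072, 0.689, -0.195, 1.565, 0.157, 0.902, -0.215], TCP at [0.28, 0.559, 0.261] pointing down, gripper open.
Joint ranges: [-3.01, 3.01], [-0.46, 2.08], [-1.47, 1.51], [0.13, 2.56], [-1, 4.14], [0.04, 2.09], [-2.66, 2.66]. Speed limits (rad/s): [2.57, 2.57, 3.14, 3.14, 3.14, 3.14, 3.14].

INTERFACE

Orientations are given as a unit quaternion [x, y, z, w].
In Python, from plant import r gives the robot as it stands.
- The arm moves only by the tool step_arm, never from a script. Its argument "motion" is a list of rows, each an object with "dp": the shift along the tool's x, y, z in mm, a list of three; "twist": the turn, a rotation vector about the tool's x, y, z in rad, a list of three; "hand": the opening, from -1 (shut) to 1 (fully open). In form: [{"dp": [dx, dy, dz], "twist": [rx, ry, rz], "hand": hand}, ...]. A call has 1 to 5 rows; each row is the pose to reach, as a shift and turn from the pose commanded when the call began, along the tool's axes at that moment; what a row does not reach only later rows make up. A row lasts 1/8 s, in which the tool goes at most 62.5 mm and 10.7 degrees, less where a joint would pass 70% of its speed; a pose out of reach is approached as far as the arm can. A call with a gripper value outside its range is refused whole. The fingers move at their own pace and stop on an object; "force" is the grip in N (left out, the last holds). Time passes only in rows, so rows that repeat a pose let the fingers close. It gives the time, the measured TCP pose, the force, the opening and the grip force at its end, in the units of the state.
- r.get_state(): the state, without advancing time (a new reading comes with each control period).
- r.snapshot(name): name is "side" or "top" or "wrist"; returns a dict with "pixels" (400x640x3 uint8, red, green, blue), "depth" (400x640 float32, m along the optical axis (not along the pixel's ray), 0 where there is no reading), "fx", "fy", "cx", "cy" (pixels), "D" ([k1, k2, p1, p2, k3] as OpenCV has them; the pictures are not rectified), "xyz" and "orientation" of the camera in the world; the wrist camera has in their place "mount" (4x4, takes a point from camera to tool coordinates, whose origin is the TCP and whose axes are the flange's). Camera axes: x right, y down, z forward; pixel columns grow to the right and rows downward; lengths in m; the calibration is good to about 2 mm. A picture is of the moment at which its call begins: read the wrist's pose just before it.
- r.finish_job(): hands the job in; it is judged then, once.
Trained networks look in the newest picture that a camera, given by its name, has taken for a name from the list of things; names that differ only in an ending like _2 or _b are one class to them, and where a whole thing is asked for, a point or a joint stands for the part that bears it (a point fixed in the world has none). Each returns a list of dicts, best first, with "score" (0 to 1); they miss things now and then, are a little off and sometimes report something else, mostly with a low value. They report only what shows in the picture. A call takes as long as a camera call. They do not tell look-alikes from the thing itself.
- r.search_frame(camera, thing): "at" ([x, y, z] in m, in the coordinates of the camera as it stood for that picture, good to about 4 mm: the middle of the surface that is visible of it).
The state is a dict: "clock": time; "q": joint angles; "qd": joint speeds; "joint_torque": joint torques, N m; "tool_pos": TCP position; "eef_rot": TCP orientation; "contact_force": force on the tool from outside, world axes, zero at the start; "moment": the same for the moment, N m; "opening": opening from 0.0 (shut) to 1.0 (fully open); "finger_force": force on a finger pad.
Only numpy, scipy, OpenCV 4.12 (cv2) and the standard library are available. Lean on these libraries where they do the work, as an engineer would, in place of code of your own. Each camera call takes 0.05 s, during which the arm holds its last target. There are 200 camera calls.

TASK

Put the wash-place tiers back in order: raise the blue guard of the pill case fully, slide every orange pill drawer that is lying about fully home, nose first, into a free bay of the case, then lower the guard all the way over their pull tabs. The mint soap dish that stands in the way on the lower tier belongs upright on the top tier, centred on its two narrow rails with its long side along them. Leave the pumice stone, the nail file, the tumbler and the lotion bottle where they are.

Things in the scene. Friction and masses are not known exactly. Their poses are not given: they have to be found in the camera images.
- tiers: Fixed unit: two brick-red tiers and the white pill case. Origin on the counter (z 0) below the middle of the bay mouths' line; x points into the bays, away from the robot; z up. In mm: lower tier a solid block x -115..160, y -150..150, flat rimless deck at z 40. Case on the deck: x 0..83, y -94..94, top z 61. Two grey guide posts at x -14, y +-100, up to z 90. Top tier: see rest.
- rest (a point): Top tier: centre between its two narrow rails, at the height of their upper faces (tiers frame: 125, 0, 110 mm). The rails run along tiers y (y -76..76 mm), each 8 mm wide, at x 105 and 145 mm, on end plates at y +-72.
- bay0 (a point): Middle of the mouth of bay 0, on its floor (tiers frame: 0, 66, 40 mm); x points into the bay. Every bay: 32.5 mm wide, 18 mm high, 75 mm deep to the back stop; its floor is the deck itself, no step; the 11.5 mm walls taper from x 8 mm to thin noses at x -6 mm as lead-in. Lips above leave a slot only 22.5 mm wide, so drawers enter from the front only.
- bay1 (a point): Middle of the mouth of bay 1, on its floor (tiers frame: 0, 22, 40 mm); same bay as bay0.
- bay2 (a point): Middle of the mouth of bay 2, on its floor (tiers frame: 0, -22, 40 mm); same bay as bay0.
- bay3 (a point): Middle of the mouth of bay 3, on its floor (tiers frame: 0, -66, 40 mm); same bay as bay0.
- guard (a joint): Height of the blue comb-shaped guard that slides straight up and down before the mouths (tiers x -14..-9 mm): 0 = shut (teeth beside the drawers' tabs, notches 22 mm, blocking the drawers' bodies; bar top z 61 mm), 0.026 m = fully up (teeth 27 mm above the deck). Stays where left; about 5 N moves it up, 3 N down.
- guard_handle (a point): Middle of the blue handle on top of the guard's centre; moves with it. Block 26 mm wide (tiers y), 12 mm thick (x), its top 8 mm above this point; the case top is 8 mm below this point when the guard is shut. Pinch it from above, across the 26 mm or the 12 mm.
- drawer0: Orange pill drawer, four snap lids, 45 g (None if absent). Origin on its underside at the shoulder. Body x 0..80 mm, 30 wide, 16 high; pull tab x -50..0, 14 wide, 13 high. Starts flat on the counter, nose (+x) roughly away from the robot. Fully home its nose meets the back stop: origin at tiers x = -5 mm, tab sticking out under the guard.
- drawer1: Orange pill drawer, four snap lids, 45 g (None if absent). Origin on its underside at the shoulder. Body x 0..80 mm, 30 wide, 16 high; pull tab x -50..0, 14 wide, 13 high. Starts flat on the counter, nose (+x) roughly away from the robot. Fully home its nose meets the back stop: origin at tiers x = -5 mm, tab sticking out under the guard.
- drawer2: Orange pill drawer, four snap lids, 45 g (None if absent). Origin on its underside at the shoulder. Body x 0..80 mm, 30 wide, 16 high; pull tab x -50..0, 14 wide, 13 high. Starts flat on the counter, nose (+x) roughly away from the robot. Fully home its nose meets the back stop: origin at tiers x = -5 mm, tab sticking out under the guard.
- drawer3: Orange pill drawer, four snap lids, 45 g (None if absent). Origin on its underside at the shoulder. Body x 0..80 mm, 30 wide, 16 high; pull tab x -50..0, 14 wide, 13 high. Starts flat on the counter, nose (+x) roughly away from the robot. Fully home its nose meets the back stop: origin at tiers x = -5 mm, tab sticking out under the guard.
- dish: Mint-green soap dish with drainage ribs, open box 58 mm (x) by 110 mm (y) by 22 mm high, walls 5 mm, 160 g. Origin: centre of its underside. Starts on the lower tier's deck in front of the case.
- pumice: Bystander: grey pumice stone in a wooden holder, 85 x 38 x 32 mm, on the lower tier's deck to the +y side of the case. Origin: centre of its underside.
- nail_file: Bystander: steel nail file with black handle, 143 mm long (x), 15 mm wide, 7 mm high, on the deck to the -y side of the case. Origin: on the underside near mid-length.
- tumbler: Bystander: blue tumbler, 70 mm across, 95 mm high, on the counter beyond the tiers.
- lotion: Bystander: green lotion bottle, 54 mm across, 130 mm high, on the counter beyond the tiers.
Things that resemble listed ones, but are neither listed nor needed, are in the scene too. Leave any red look-alike of the dish alone. What is shaped like the drawer2 but purple is not meant.

How it is judged:
By the outcome, as a careful person would: the job done as asked, in the order asked, and still so for the second after the job is handed in, with the robot touching nothing.
Of drawer0, drawer1, drawer2, drawer3 only 3 to 4 are there at a start; the rules pass over those that are not, and their reading is None.
At some moment in a run one of drawer0, drawer1, drawer2, drawer3 may be knocked a few centimetres aside while the robot is not near it.
It also fails if it takes over 210 s, if anything falls off the work surface, if the arm or the gripper's body presses on something with over 40 N, if the wrist force passes 120 N, or if a joint passes its speed limit or range.

## Working session

There is one attempt and no reset: what is moved stays moved. The work goes in short steps, Python scripts to look and compute and a tool call to move; the robot and the scene stay as the last step left them, time stands still between calls to the robot, and variables do not carry over. Pictures are saved under pics/ and viewed, at most 14 in all, crops included, and the job is handed in when it is done.

Besides the shell and the picture viewer there is one more tool, called after "Emit:" as name(argument=value, ...), one argument or row to a line, values as JSON. step_arm: Moves the arm, as the interface text tells. Its arguments: {"type":"object","properties":{"motion":{"type":"array"},"force":{"type":"number"}},"required":["motion"]}

```bash
ls; mkdir -p pics; cat > h.py <<'E'
import numpy as np, cv2
from scipy.spatial.transform import Rotation as R
from plant import r
def cam(name):
    st=r.get_state(); s=r.snapshot(name)
    if name=='wrist':
        T=np.eye(4);T[:3,:3]=R.from_quat(st['eef_rot']).as_matrix();T[:3,3]=st['tool_pos'];T=T@np.array(s['mount'])
    else:
        T=np.eye(4);T[:3,3]=s['xyz'];o=np.array(s['orientation']);T[:3,:3]=R.from_quat(o).as_matrix() if o.size==4 else o.reshape(3,3)
    s['T']=T; return s
def save(s,n,crop=None,k=1):
    im=cv2.cvtColor(s['pixels'],cv2.COLOR_RGB2BGR)
    if crop: im=im[crop[1]:crop[3],crop[0]:crop[2]]
    cv2.imwrite('pics/'+n,cv2.resize(im,None,fx=k,fy=k,interpolation=cv2.INTER_CUBIC))
def cloud(s):
    K=np.array([[s['fx'],0,s['cx']],[0,s['fy'],s['cy']],[0,0,1]])
    if 'U' not in s:
        v,u=np.mgrid[0:400,0:640]
        p=cv2.undistortPoints(np.stack([u,v],-1).reshape(-1,1,2).astype(np.float64),K,np.array(s['D'],float)).reshape(400,640,2)
        c=np.dstack([p*s['depth'][...,None],s['depth']])
        s['U']=c@s['T'][:3,:3].T+s['T'][:3,3]
    return s['U']
def world(s,p): return s['T'][:3,:3]@np.array(p)+s['T'][:3,3]
def proj(s,p):
    K=np.array([[s['fx'],0,s['cx']],[0,s['fy'],s['cy']],[0,0,1]]);Ti=np.linalg.inv(s['T'])
    return cv2.projectPoints(np.array([p],float),cv2.Rodrigues(Ti[:3,:3])[0],Ti[:3,3],K,np.array(s['D'],float))[0].ravel()
E
python3 - <<'E'
from h import *
st=r.get_state();print({k:np.round(v,3) for k,v in st.items()},r.tip_reach)
for c in ['top','side']:
    s=cam(c);save(s,c+'0.png');print(c,s['T'].round(3).tolist(),s['fx'])
    for n in ['tiers','guard_handle','guard','drawer0','dish','pumice','nail_file','tumbler','lotion']:
        for d in r.search_frame(c,n):
            w=world(s,d['at']);print(n,round(d['score'],2),w.round(3),proj(s,w).round())
E
```

```text
pics
{'clock': np.float64(0.0), 'q': array([-1.072,  0.69 , -0.195,  1.566,  0.157,  0.902, -0.215]), 'qd': array([-0.   , -0.   ,  0.001, -0.003,  0.002, -0.002, -0.   ]), 'joint_torque': array([-0.0000e+00, -5.2756e+01, -1.2670e+00, -1.5342e+01, -5.3000e-02,
        7.0000e-03,  0.0000e+00]), 'tool_pos': array([0.28 , 0.558, 0.26 ]), 'eef_rot': array([ 0.23 ,  0.973, -0.001, -0.   ]), 'contact_force': array([ 0.166, -0.997, -0.352]), 'moment': array([0.024, 0.06 , 0.049]), 'finger_force': np.float64(0.0), 'opening': np.float64(1.001)} 0.022
top [[0.013, -0.989, 0.15, 0.363], [-1.0, -0.01, 0.02, -0.071], [-0.018, -0.15, -0.989, 1.47], [0.0, 0.0, 0.0, 1.0]] 483.6359716319766
tiers 0.83 [0.58  0.029 0.043] [298. 205.]
tiers 0.38 [ 0.591 -0.101  0.043] [342. 202.]
guard_handle 0.59 [0.545 0.028 0.06 ] [298. 216.]
guard 0.59 [0.547 0.027 0.064] [298. 215.]
guard 0.16 [ 0.781 -0.088  0.087] [338. 136.]
drawer0 0.86 [ 0.619 -0.303  0.017] [408. 195.]
drawer0 0.84 [0.456 0.326 0.016] [199. 246.]
drawer0 0.81 [0.631 0.326 0.016] [202. 189.]
drawer0 0.76 [ 0.396 -0.409  0.018] [445. 269.]
dr
[... 727 characters left out ...]
 182.]
drawer0 0.85 [ 0.452 -0.293  0.015] [337. 287.]
drawer0 0.69 [ 0.616 -0.31   0.021] [383. 258.]
drawer0 0.64 [ 0.396 -0.414  0.014] [354. 331.]
drawer0 0.58 [0.631 0.317 0.01 ] [257. 151.]
drawer0 0.49 [0.453 0.321 0.01 ] [214. 173.]
drawer0 0.49 [ 0.576 -0.011  0.038] [304. 203.]
dish 0.66 [ 0.333 -0.119  0.011] [264. 272.]
dish 0.59 [ 0.483 -0.002  0.052] [279. 213.]
dish 0.34 [0.542 0.016 0.062] [290. 198.]
pumice 0.53 [0.599 0.134 0.07 ] [281. 169.]
nail_file 0.55 [ 0.595 -0.107  0.046] [330. 216.]
nail_file 0.44 [ 0.578 -0.013  0.044] [305. 202.]
tumbler 0.91 [0.788 0.155 0.068] [320. 142.]
lotion 0.81 [ 0.78  -0.103  0.068] [372. 182.]
lotion 0.19 [0.452 0.32  0.012] [214. 173.]
```

```bash
python3 - <<'E'
import cv2
a=cv2.imread('pics/top0.png')[100:310,160:490];cv2.imwrite('pics/top0c.png',cv2.resize(a,(792,504),interpolation=cv2.INTER_CUBIC))
E
```

```text
(no output)
```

View pics/top0c.png

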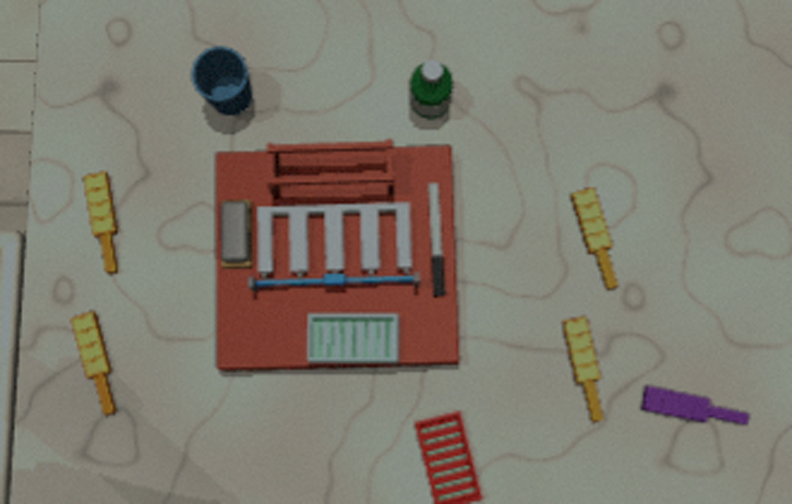

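View pics/side0.png

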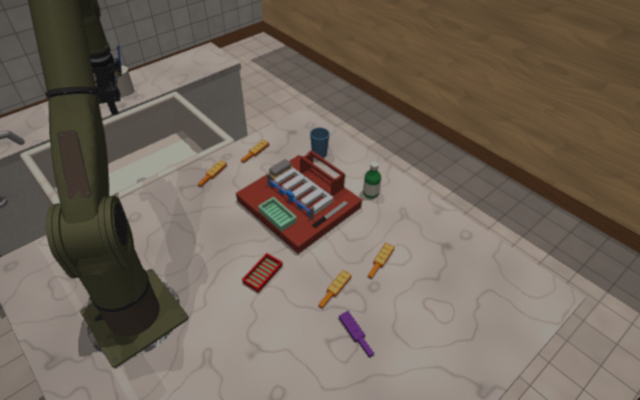

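```bash
cat >> h.py <<'E'
def hsv(s): return cv2.cvtColor(s['pixels'],cv2.COLOR_RGB2HSV).astype(int)
def comps(m,amin=30):
    n,l,st,_=cv2.connectedComponentsWithStats(m.astype(np.uint8))
    return [l==i for i in range(1,n) if st[i,4]>=amin]
def drawer(s,amin=60):
    """list of (origin xy, yaw, length, pixels) of orange drawers"""
    H=hsv(s);P=cloud(s);out=[]
    m=(H[...,0]>8)&(H[...,0]<32)&(H[...,1]>120)&(H[...,2]>60)&(s['depth']>0)
    for c in comps(m,amin):
        p=P[c];z=np.median(p[:,2]);q=p[np.abs(p[:,2]-z)<.02][:,:2]
        (cx,cy),(w,h),a=cv2.minAreaRect(q.astype(np.float32)*1000)
        a=np.deg2rad(a+(90 if h>w else 0));d=np.array([np.cos(a),np.sin(a)])
        # PCA axis is more robust to outliers
        d2=np.linalg.svd(q-q.mean(0),full_matrices=False)[2][0]
        d2=d2*np.sign(d2@d) if abs(d2@d)>.5 else d2
        t=(q-q.mean(0))@d2
        if np.mean(t**3)>0: d2=-d2   # tail (tab) on the negative side
        t=(q-q.mean(0))@d2; lo,hi=np.percentile(t,[.5,99.5]); n=np.array([-d2[1],d2[0]])
        cen=q.mean(0)+n*np.median((q-q.mean(0))@n)
        o=cen+d2*(hi-.080)
        out.append((o.round(4),round(float(np.arctan2(d2[1],d2[0])),3),round(float(hi-lo),4),round(float(z),3),int(c.sum())))
    return out
E
python3 - <<'E'
from h import *
for cn in ['top','side']:
    s=cam(cn);H=hsv(s);P=cloud(s)
    red=((H[...,0]<9)|(H[...,0]>172))&(H[...,1]>110)&(s['depth']>0)
    m=red&(abs(P[...,2]-.04)<.012)&(P[...,0]>.35)&(P[...,0]<.8)&(abs(P[...,1])<.25)
    c=max(comps(m),key=lambda c:c.sum()); p=P[c];print(cn,'deckz',np.median(p[:,2]),c.sum())
    print('deck',cv2.minAreaRect((p[:,:2]*1000).astype(np.float32)))
    wh=(H[...,1]<60)&(H[...,2]>90)&(abs(P[...,2]-.061)<.012)&(abs(P[...,1])<.25)&(P[...,0]>.45)&(P[...,0]<.75)
    for k in comps(wh): print('white',cv2.minAreaRect((P[k][:,:2]*1000).astype(np.float32)),np.median(P[k][:,2]))
    bl=(H[...,0]>95)&(H[...,0]<115)&(H[...,1]>110)&(P[...,0]<.7)&(P[...,0]>.45)&(abs(P[...,1])<.25)
    for k in comps(bl,20): print('blue',cv2.minAreaRect((P[k][:,:2]*1000).astype(np.float32)),np.median(P[k][:,2]),k.sum())
    gr=(H[...,0]>40)&(H[...,0]<90)&(H[...,1]>40)&(abs(P[...,1])<.25)&(P[...,0]<.7)&(s['depth']>0)&(P[...,2]>.02)
    for k in comps(gr,40): print('dish',cv2.minAreaRect((P[k][:,:2]*1000).astype(np.float32)),np.median(P[k][:,2]),k.sum())
    for d in drawer(s): print(d)
E
```

```text
top deckz 0.040063489441628186 4476
deck ((577.54736328125, 25.59747314453125), (275.12030029296875, 297.52032470703125), 2.2913079261779785)
white ((603.9727783203125, 148.82357788085938), (63.9503288269043, 24.155048370361328), 1.7476232051849365) 0.07013441008885346
white ((596.0122680664062, 27.564788818359375), (85.87987518310547, 187.53614807128906), 2.150207757949829) 0.06112787753451587
white ((476.4527587890625, 1.5640602111816406), (50.20742416381836, 108.60447692871094), 0.5943673849105835) 0.06164924271195571
blue ((543.4447021484375, 25.88451385498047), (11.004940032958984, 190.87460327148438), 4.256929397583008) 0.06418720778802045 138
dish ((473.6097717285156, 1.3559684753417969), (51.028717041015625, 101.88108825683594), 0.16660849750041962) 0.04677620912610303 407
(array([0.6376, 0.3249]), -2.967, 0.1281, 0.014, 219)
(array([ 0.6201, -0.295 ]), -2.791, 0.1277, 0.015, 183)
(array([ 0.5658, -1.1985]), -0.086, 0.2783, -0.39, 1066)
(array([0.4579, 0.3279]), -2.857, 0.1278, 0.014, 241)
(array([ 0.4566, -0.2807]), -2.882, 0.1269, 0.015, 189)
side deckz 0.040241522392783446
[... 251 characters left out ...]
6957397460938, 29.284645080566406), (204.15283203125, 95.13874053955078), 88.81243896484375) 0.06084971706863629
blue ((551.809326171875, 26.99029541015625), (26.141042709350586, 189.33103942871094), 0.3118087351322174) 0.06247630682902727 170
dish ((476.2541809082031, 7.456378936767578), (136.1803741455078, 62.38797378540039), 89.0455093383789) 0.05068739133226563 657
(array([ 2.12  , -0.4114]), -1.524, 2.8407, -0.685, 3050)
(array([0.6083, 0.317 ]), 0.187, 0.1299, 0.015, 192)
(array([0.4289, 0.3159]), 0.295, 0.1284, 0.015, 229)
(array([ 2.0829, -0.3497]), 1.551, 0.1948, -0.732, 96)
(array([ 0.5918, -0.3124]), 0.285, 0.1269, 0.016, 315)
(array([ 0.4259, -0.2948]), 0.215, 0.1261, 0.016, 382)
```

```bash
sed -i "s/if np.mean(t\*\*3)>0: d2=-d2.*/if d2[0]<0: d2=-d2/" h.py; cat >> h.py <<'E'
import sys
TO=np.array([.5548,.0255]);TY=.0385
def t2w(x,y,z=None):
    c,s=np.cos(TY),np.sin(TY);w=TO+[c*x-s*y,s*x+c*y]
    return w if z is None else np.array([*w,z])
def w2t(x,y):
    c,s=np.cos(TY),np.sin(TY);d=np.array([x,y])-TO;return np.array([c*d[0]+s*d[1],-s*d[0]+c*d[1]])
def Rdown(a):  # tool y at world angle a, z down
    y=np.array([np.cos(a),np.sin(a),0]);z=np.array([0,0,-1.]);return R.from_matrix(np.column_stack([np.cross(y,z),y,z]))
def plan(*wps):
    """wps: (x,y,z,a) -> per call shift in the tool axes at that call's start"""
    st=r.get_state();p=np.array(st['tool_pos']);Q=R.from_quat(st['eef_rot'])
    print('now',p.round(4),'ya',round(np.arctan2(*Q.as_matrix()[1::-1,1]),3))
    for w in wps:
        q=np.array(w[:3]);N=Rdown(w[3]);dp=Q.inv().apply(q-p)*1000;tw=(Q.inv()*N).as_rotvec()
        print('dp',dp.round(1).tolist(),'tw',tw.round(3).tolist(),'rows',max(np.ceil(np.linalg.norm(dp)/60),np.ceil(np.linalg.norm(tw)/.18)))
        p,Q=q,N
E
python3 - <<'E'
from h import *
print(r.snapshot('wrist')['mount'])
plan((.38,.28,.26,.6),(.4755,.0015,.22,.007))
E
```

```text
[[ 6.77360931e-04 -9.62614985e-01 -2.70872536e-01  7.00596854e-02]
 [ 9.99999763e-01  6.85813900e-04  6.34469354e-05 -1.82971233e-05]
 [ 1.24693180e-04 -2.70872515e-01  9.62615222e-01 -1.25787846e-01]
 [ 0.00000000e+00  0.00000000e+00  0.00000000e+00  1.00000000e+00]]
now [0.2801 0.5587 0.2608] ya 1.106
dp [-214.2, -204.4, 0.7] tw [0.0, -0.0, 0.506] rows 5.0
dp [-283.8, -78.4, 40.0] tw [0.0, 0.0, 0.593] rows 5.0
```

Emit:
step_arm(
  motion=[
    {"dp": [-43, -41, 0], "twist": [0, 0, 0.1], "hand": 0.68},
    {"dp": [-86, -82, 0], "twist": [0, 0, 0.2], "hand": 0.68},
    {"dp": [-129, -123, 0], "twist": [0, 0, 0.3], "hand": 0.68},
    {"dp": [-171, -164, 0], "twist": [0, 0, 0.4], "hand": 0.68},
    {"dp": [-214, -204, 0], "twist": [0, 0, 0.506], "hand": 0.68},
  ],
)

```text
clock: 1.78
tool_pos: [0.3806, 0.2788, 0.261]
eef_rot: [0.468, 0.884, 0.0, 0.0]
contact_force: [1.3, 0.1, 0.9]
opening: 0.841
finger_force: 0.0
```

Emit:
step_arm(
  motion=[
    {"dp": [-57, -16, 8], "twist": [0, 0, 0.12], "hand": 0.68},
    {"dp": [-114, -32, 16], "twist": [0, 0, 0.24], "hand": 0.68},
    {"dp": [-170, -47, 24], "twist": [0, 0, 0.36], "hand": 0.68},
    {"dp": [-227, -63, 32], "twist": [0, 0, 0.48], "hand": 0.68},
    {"dp": [-284, -78, 40], "twist": [0, 0, 0.593], "hand": 0.68},
  ],
)

```text
clock: 2.4
tool_pos: [0.4768, 0.0004, 0.2207]
eef_rot: [0.706, 0.708, 0.001, 0.0]
contact_force: [0.4, 0.3, -0.3]
opening: 0.84
finger_force: 0.0
```

Emit:
step_arm(
  motion=[
    {"dp": [0, 0, 0], "twist": [0, 0, 0], "hand": 0.68},
    {"dp": [0, 0, 0], "twist": [0, 0, 0], "hand": 0.68},
  ],
)

```text
clock: 2.65
tool_pos: [0.4759, 0.0027, 0.2207]
eef_rot: [0.704, 0.71, 0.0, -0.0]
contact_force: [0.1, 0.7, -0.9]
opening: 0.843
finger_force: 0.0
```

```bash
python3 - <<'E'
from h import *
s=cam('wrist');save(s,'w1.png');H=hsv(s);P=cloud(s)
gr=(P[...,2]>.05)&(P[...,2]<.072)&(P[...,0]<.53)&(abs(P[...,1])<.1)&(s['depth']>0)
for k in comps(gr,200): print('dish',cv2.minAreaRect((P[k][:,:2]*1000).astype(np.float32)),np.median(P[k][:,2]),k.sum())
d=(abs(P[...,2]-.04)<.006)&(((H[...,0]<9)|(H[...,0]>172)))&(s['depth']>0)
p=P[d];print('deck z',np.median(p[:,2]),p.min(0),p.max(0))
bl=(H[...,0]>95)&(H[...,0]<118)&(H[...,1]>110)
for k in comps(bl,100): print('blue',cv2.minAreaRect((P[k][:,:2]*1000).astype(np.float32)),np.percentile(P[k][:,2],[5,50,95]),k.sum())
E
```

```text
dish ((475.3806457519531, 1.904815673828125), (58.053062438964844, 109.89630889892578), 0.6201462149620056) 0.06350794977467028 2995
deck z 0.04182613135493882 [ 0.43650492 -0.11661511  0.03718002] [0.71235219 0.14514325 0.0459935 ]
blue ((515.8131103515625, 21.985992431640625), (72.2220230102539, 193.68475341796875), 5.403167247772217) [0.05330881 0.06550413 0.08219901] 2271
```

View pics/w1.png

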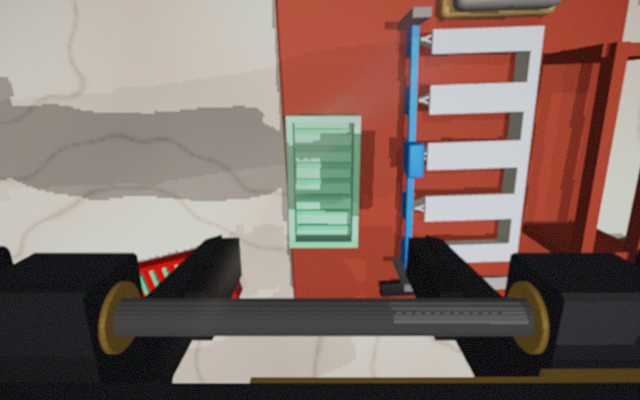

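Emit:
step_arm(
  motion=[
    {"dp": [0, 0, 50], "twist": [0, 0, 0], "hand": 0.68},
    {"dp": [0, 0, 100], "twist": [0, 0, 0], "hand": 0.68},
    {"dp": [0, 0, 135], "twist": [0, 0, 0], "hand": 0.68},
    {"dp": [0, 0, 155], "twist": [0, 0, 0], "hand": 0.68},
    {"dp": [0, 0, 155], "twist": [0, 0, 0], "hand": 0.68},
  ],
)

```text
clock: 3.32
tool_pos: [0.4753, 0.004, 0.0649]
eef_rot: [0.703, 0.711, -0.0, -0.001]
contact_force: [0.1, 0.2, -0.2]
opening: 0.836
finger_force: 0.0
```

Emit:
step_arm(
  motion=[
    {"dp": [0, 0, 0], "twist": [0, 0, 0], "hand": 0.0},
    {"dp": [0, 0, 0], "twist": [0, 0, 0], "hand": 0.0},
    {"dp": [0, 0, 0], "twist": [0, 0, 0], "hand": 0.0},
    {"dp": [0, 0, 0], "twist": [0, 0, 0], "hand": 0.0},
  ],
  force=25,
)

```text
clock: 3.82
tool_pos: [0.4764, 0.0026, 0.0667]
eef_rot: [0.704, 0.71, 0.001, 0.0]
contact_force: [0.8, 1.4, 7.8]
opening: 0.655
finger_force: 25.0
```

Emit:
step_arm(
  motion=[
    {"dp": [0, 0, -20], "twist": [0, 0, 0], "hand": 0.0},
    {"dp": [0, 0, -60], "twist": [0, 0, 0], "hand": 0.0},
    {"dp": [0, 0, -110], "twist": [0, 0, 0], "hand": 0.0},
    {"dp": [0, 0, -135], "twist": [0, 0, 0], "hand": 0.0},
    {"dp": [0, 0, -135], "twist": [0, 0, 0], "hand": 0.0},
  ],
)

```text
clock: 4.45
tool_pos: [0.4769, 0.0019, 0.2023]
eef_rot: [0.705, 0.709, 0.002, 0.001]
contact_force: [-0.5, -1.1, -2.5]
opening: 0.653
finger_force: 25.0
```

```bash
python3 - <<'E'
from h import *
plan((.6797,.0303,.205,.0385))
E
```

```text
now [0.4769 0.0019 0.2023] ya 0.007
dp [27.1, 203.0, -1.8] tw [0.004, -0.0, -0.032] rows 4.0
```

Emit:
step_arm(
  motion=[
    {"dp": [6, 45, -2], "twist": [0, 0, -0.01], "hand": 0.0},
    {"dp": [12, 90, -2], "twist": [0, 0, -0.02], "hand": 0.0},
    {"dp": [18, 135, -2], "twist": [0, 0, -0.03], "hand": 0.0},
    {"dp": [24, 180, -2], "twist": [0, 0, -0.03], "hand": 0.0},
    {"dp": [27, 203, -2], "twist": [0, 0, -0.03], "hand": 0.0},
  ],
)

```text
clock: 5.08
tool_pos: [0.6798, 0.0309, 0.1999]
eef_rot: [0.694, 0.72, -0.001, -0.001]
contact_force: [0.1, -0.3, -1.6]
opening: 0.655
finger_force: 25.0
```

Emit:
step_arm(
  motion=[
    {"dp": [0, 0, 0], "twist": [0, 0, 0], "hand": 0.0},
    {"dp": [0, 0, 0], "twist": [0, 0, 0], "hand": 0.0},
  ],
)

```text
clock: 5.32
tool_pos: [0.6769, 0.03, 0.201]
eef_rot: [0.694, 0.72, -0.002, -0.001]
contact_force: [-1.0, -0.8, -1.6]
opening: 0.655
finger_force: 25.0
```

```bash
python3 - <<'E'
from h import *
s=cam('wrist');save(s,'w2.png');H=hsv(s);P=cloud(s);ok=s['depth']>0
red=((H[...,0]<9)|(H[...,0]>172))&(H[...,1]>90)&ok
for k in comps(red&(abs(P[...,2]-.11)<.006),80):
    p=P[k];print('rail',cv2.minAreaRect((p[:,:2]*1000).astype(np.float32)),np.median(p[:,2]),k.sum(),p.mean(0))
for k in comps((H[...,1]<60)&(abs(P[...,2]-.061)<.005)&ok,300):
    p=P[k];print('white',cv2.minAreaRect((p[:,:2]*1000).astype(np.float32)),np.median(p[:,2]),k.sum())
g=(H[...,0]>50)&(H[...,0]<90)&(H[...,1]>25)&ok&(P[...,2]>.15)
for k in comps(g,300):
    p=P[k];z=np.percentile(p[:,2],[2,50,98]);p=p[p[:,2]>z[2]-.006];print('dish',cv2.minAreaRect((p[:,:2]*1000).astype(np.float32)),z,k.sum())
st=r.get_state();print(st['tool_pos'],R.from_quat(st['eef_rot']).as_matrix().round(4).tolist(),st['opening'])
E
```

```text
rail ((678.6824951171875, 91.9473648071289), (55.39459991455078, 29.07183074951172), 2.5541675090789795) 0.11101530362239201 2349 [0.67874246 0.09621974 0.10933095]
white ((592.3796997070312, 90.55592346191406), (89.22775268554688, 60.631080627441406), 2.4904367923736572) 0.06270650946458778 6360
white ((583.2457885742188, 26.738710403442383), (66.49104309082031, 21.954483032226562), 2.3253400325775146) 0.06270470718671917 2144
white ((584.9950561523438, -17.03571319580078), (66.28307342529297, 22.210172653198242), 2.007248640060425) 0.06266555897876994 1336
dish ((674.6907348632812, 51.28218078613281), (63.281307220458984, 65.83784484863281), 2.2845101356506348) [0.17990626 0.18395825 0.19915772] 25133
dish ((677.277099609375, 14.743085861206055), (58.315574645996094, 73.57076263427734), 1.7807352542877197) [0.1804391  0.18701311 0.19885064] 5581
[0.67699622 0.03002256 0.20148799] [[-0.0367, 0.9993, -0.0034], [0.9993, 0.0367, -0.0004], [-0.0003, -0.0034, -1.0]] 0.6558936239208809
```

View pics/w2.png

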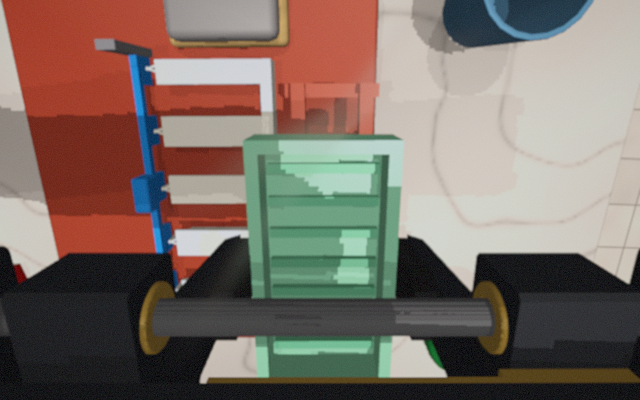

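Emit:
step_arm(
  motion=[
    {"dp": [1, 3.5, 20], "twist": [0, 0, 0], "hand": 0.0},
    {"dp": [1, 3.5, 40], "twist": [0, 0, 0], "hand": 0.0},
    {"dp": [1, 3.5, 55], "twist": [0, 0, 0], "hand": 0.0},
    {"dp": [1, 3.5, 60], "twist": [0, 0, 0], "hand": 0.0},
    {"dp": [1, 3.5, 60], "twist": [0, 0, 0], "hand": 0.0},
  ],
)

```text
clock: 6.0
tool_pos: [0.6822, 0.0315, 0.1424]
eef_rot: [0.694, 0.72, -0.0, -0.0]
contact_force: [-0.1, 0.0, -2.4]
opening: 0.655
finger_force: 25.0
```

Emit:
step_arm(
  motion=[
    {"dp": [0, 0, 2], "twist": [0, 0, 0], "hand": 0.0},
    {"dp": [0, 0, 4], "twist": [0, 0, 0], "hand": 0.0},
    {"dp": [0, 0, 4], "twist": [0, 0, 0], "hand": 0.0},
  ],
)

```text
clock: 6.38
tool_pos: [0.6823, 0.0316, 0.1388]
eef_rot: [0.694, 0.72, 0.0, 0.0]
contact_force: [-0.0, 0.5, -2.1]
opening: 0.652
finger_force: 25.0
```

Emit:
step_arm(
  motion=[
    {"dp": [0, -1, 1], "twist": [0, 0, 0], "hand": 0.0},
    {"dp": [0, -1, 2], "twist": [0, 0, 0], "hand": 0.0},
    {"dp": [0, -1, 3], "twist": [0, 0, 0], "hand": 0.0},
    {"dp": [0, -1, 3], "twist": [0, 0, 0], "hand": 0.0},
  ],
)

```text
clock: 6.88
tool_pos: [0.6811, 0.0315, 0.1368]
eef_rot: [0.694, 0.72, 0.0, -0.0]
contact_force: [-2.5, 0.5, 4.9]
opening: 0.657
finger_force: 25.0
```

Contact with the rails; release and rise.

Emit:
step_arm(
  motion=[
    {"dp": [0, 0, 0], "twist": [0, 0, 0], "hand": 0.6},
    {"dp": [0, 0, 0], "twist": [0, 0, 0], "hand": 0.6},
    {"dp": [0, 0, 0], "twist": [0, 0, 0], "hand": 0.6},
  ],
)

```text
clock: 7.25
tool_pos: [0.6814, 0.0315, 0.1356]
eef_rot: [0.694, 0.72, 0.0, 0.0]
contact_force: [0.1, -0.9, 0.6]
opening: 0.8
finger_force: 0.0
```

Emit:
step_arm(
  motion=[
    {"dp": [0, 0, -30], "twist": [0, 0, 0], "hand": 0.6},
    {"dp": [0, 0, -70], "twist": [0, 0, 0], "hand": 0.6},
    {"dp": [0, 0, -100], "twist": [0, 0, 0], "hand": 0.6},
    {"dp": [0, 0, -100], "twist": [0, 0, 0], "hand": 0.6},
  ],
)

```text
clock: 7.75
tool_pos: [0.683, 0.0315, 0.2384]
eef_rot: [0.694, 0.72, 0.002, 0.002]
contact_force: [-0.2, 0.0, -0.2]
opening: 0.803
finger_force: 0.0
```

```bash
python3 - <<'E'
from h import *
s=cam('wrist');save(s,'w3.png');H=hsv(s);P=cloud(s);ok=s['depth']>0
g=(H[...,0]>50)&(H[...,0]<90)&(H[...,1]>25)&ok&(P[...,2]>.12)&(P[...,2]<.142)
for k in comps(g,300):
    p=P[k];print('dish',cv2.minAreaRect((p[:,:2]*1000).astype(np.float32)),np.percentile(p[:,2],[2,50,98]),k.sum())
plan((*t2w(-.100,0),.2,1.57+.0385),(*t2w(-.0115,0),.2,1.57+.0385))
print(t2w(-.0115,0),t2w(.125,0))
E
```

```text
dish ((680.7039184570312, 30.615510940551758), (58.12468338012695, 110.21282958984375), 2.3522109985351562) [0.12123868 0.13347907 0.13499422] 4333
now [0.6817 0.0315 0.2364] ya 0.037
dp [-1.5, -227.1, 36.0] tw [0.002, 0.001, -1.571] rows 9.0
dp [-88.5, 0.1, 0.0] tw [0.0, 0.0, 0.0] rows 2.0
[0.54330852 0.02505736] [0.67970737 0.03031131]
```

Emit:
step_arm(
  motion=[
    {"dp": [0, -28, 0], "twist": [0, 0, -0.18], "hand": 0.1},
    {"dp": [0, -56, 0], "twist": [0, 0, -0.36], "hand": 0.1},
    {"dp": [0, -84, 0], "twist": [0, 0, -0.54], "hand": 0.1},
    {"dp": [-1, -112, 0], "twist": [0, 0, -0.72], "hand": 0.1},
    {"dp": [-1, -138, 0], "twist": [0, 0, -0.9], "hand": 0.1},
  ],
)

```text
clock: 8.43
tool_pos: [0.5413, 0.0252, 0.2342]
eef_rot: [0.309, 0.951, -0.001, -0.001]
contact_force: [0.0, 0.1, 0.3]
opening: 0.55
finger_force: 0.0
```

Emit:
step_arm(
  motion=[
    {"dp": [0, 0, 15], "twist": [0, 0, -0.18], "hand": 0.1},
    {"dp": [0, 0, 30], "twist": [0, 0, -0.36], "hand": 0.1},
    {"dp": [0, 0, 45], "twist": [0, 0, -0.54], "hand": 0.1},
    {"dp": [0, 0, 56], "twist": [0, 0, -0.67], "hand": 0.1},
    {"dp": [0, 0, 56], "twist": [0, 0, -0.67], "hand": 0.1},
  ],
)

```text
clock: 9.05
tool_pos: [0.5419, 0.0252, 0.1778]
eef_rot: [-0.018, 1.0, 0.0, -0.002]
contact_force: [0.6, 0.8, 1.0]
opening: 0.549
finger_force: 0.0
```

```bash
python3 - <<'E'
from h import *
s=cam('wrist');save(s,'w4.png');H=hsv(s);P=cloud(s);ok=s['depth']>0
bl=(H[...,0]>95)&(H[...,0]<118)&(H[...,1]>110)&ok&(P[...,2]>.07)&(P[...,2]<.085)
for k in comps(bl,50): print('handle',cv2.minAreaRect((P[k][:,:2]*1000).astype(np.float32)),np.percentile(P[k][:,2],[5,50,95]),k.sum())
print(t2w(-.0115,0));plan((*t2w(-.0115,0),.0865,1.571+.0385))
s=cam('top');print(*drawer(s),sep='\n')
E
```

```text
handle ((544.2875366210938, 24.878250122070312), (12.189489364624023, 25.96695899963379), 1.5807827711105347) [0.07289173 0.08092061 0.08214129] 815
[0.54330852 0.02505736]
now [0.5424 0.0253 0.1785] ya 1.605
dp [-1.1, -0.4, 92.0] tw [0.001, -0.003, -0.005] rows 2.0
(array([0.6076, 0.3193]), 0.182, 0.1296, 0.014, 218)
(array([ 0.5894, -0.3062]), 0.356, 0.127, 0.015, 177)
(array([ 0.5666, -1.1976]), -0.087, 0.2773, -0.39, 1115)
(array([0.4268, 0.3178]), 0.281, 0.1275, 0.014, 231)
(array([ 0.4213, -0.2896]), 0.281, 0.1235, 0.015, 195)
```

Emit:
step_arm(
  motion=[
    {"dp": [-1.5, 0, 40], "twist": [0, 0, 0], "hand": 0.1},
    {"dp": [-1.5, 0, 75], "twist": [0, 0, 0], "hand": 0.1},
    {"dp": [-1.5, 0, 90], "twist": [0, 0, 0], "hand": 0.1},
    {"dp": [-1.5, 0, 90], "twist": [0, 0, 0], "hand": 0.1},
  ],
)

```text
clock: 9.65
tool_pos: [0.5447, 0.0257, 0.0894]
eef_rot: [-0.018, 1.0, -0.0, -0.0]
contact_force: [-0.1, 0.1, 0.9]
opening: 0.548
finger_force: 0.0
```

Emit:
step_arm(
  motion=[
    {"dp": [0, 0, 0], "twist": [0, 0, 0], "hand": -0.6},
    {"dp": [0, 0, 0], "twist": [0, 0, 0], "hand": -0.6},
    {"dp": [0, 0, 0], "twist": [0, 0, 0], "hand": -0.6},
  ],
  force=30,
)

```text
clock: 10.02
tool_pos: [0.5456, 0.0246, 0.0907]
eef_rot: [-0.018, 1.0, -0.0, 0.001]
contact_force: [0.2, -1.8, 2.1]
opening: 0.291
finger_force: 30.0
```

Emit:
step_arm(
  motion=[
    {"dp": [0, 0, -7], "twist": [0, 0, 0], "hand": -0.6},
    {"dp": [0, 0, -14], "twist": [0, 0, 0], "hand": -0.6},
    {"dp": [0, 0, -20], "twist": [0, 0, 0], "hand": -0.6},
    {"dp": [0, 0, -24], "twist": [0, 0, 0], "hand": -0.6},
    {"dp": [0, 0, -24], "twist": [0, 0, 0], "hand": -0.6},
  ],
)

```text
clock: 10.65
tool_pos: [0.5456, 0.0247, 0.1143]
eef_rot: [-0.018, 1.0, -0.0, 0.001]
contact_force: [2.9, -4.8, -3.3]
opening: 0.292
finger_force: 30.0
```

Emit:
step_arm(
  motion=[
    {"dp": [0, 0, -2], "twist": [0, 0, 0], "hand": -0.6},
    {"dp": [0, 0, -4], "twist": [0, 0, 0], "hand": -0.6},
    {"dp": [0, 0, -5], "twist": [0, 0, 0], "hand": -0.6},
    {"dp": [0, 0, -5], "twist": [0, 0, 0], "hand": -0.6},
  ],
)

```text
clock: 11.15
tool_pos: [0.5453, 0.0247, 0.115]
eef_rot: [-0.018, 1.0, 0.0, -0.001]
contact_force: [12.6, -2.4, -42.1]
opening: 0.284
finger_force: 30.0
```

Emit:
step_arm(
  motion=[
    {"dp": [0, 0, 3], "twist": [0, 0, 0], "hand": -0.6},
    {"dp": [0, 0, 3], "twist": [0, 0, 0], "hand": -0.1},
    {"dp": [0, 0, 3], "twist": [0, 0, 0], "hand": 0.1},
    {"dp": [0, 0, 3], "twist": [0, 0, 0], "hand": 0.1},
  ],
)

```text
clock: 11.65
tool_pos: [0.5446, 0.0262, 0.1162]
eef_rot: [-0.019, 1.0, 0.0, 0.0]
contact_force: [-0.2, -0.4, -0.5]
opening: 0.547
finger_force: 0.0
```

Emit:
step_arm(
  motion=[
    {"dp": [0, 0, -40], "twist": [0, 0, 0], "hand": 0.0},
    {"dp": [0, 0, -80], "twist": [0, 0, 0], "hand": 0.0},
    {"dp": [40, 0, -110], "twist": [0, 0, 0], "hand": 0.0},
    {"dp": [70, 0, -110], "twist": [0, 0, 0], "hand": 0.0},
    {"dp": [70, 0, -110], "twist": [0, 0, 0], "hand": 0.0},
  ],
)

```text
clock: 12.28
tool_pos: [0.4727, 0.0227, 0.2264]
eef_rot: [-0.019, 1.0, -0.0, -0.001]
contact_force: [-0.1, 0.5, -0.5]
opening: 0.496
finger_force: 0.0
```

```bash
python3 - <<'E'
from h import *
s=cam('wrist');save(s,'w5.png');H=hsv(s);P=cloud(s);ok=s['depth']>0
bl=(H[...,0]>95)&(H[...,0]<118)&(H[...,1]>110)&ok&(P[...,2]>.05)&(P[...,2]<.12)
for k in comps(bl,50): print('blue',np.percentile(P[k][:,2],[1,5,50,95,99]),k.sum())
o,y=np.array([.4268,.3178]),.281
g=o-.026*np.array([np.cos(y),np.sin(y)])
plan((.43,.31,.2,y+1.571)); print(g)
E
```

```text
blue [0.0695529  0.07122068 0.08264656 0.08953509 0.08983934] 111
blue [0.07006169 0.07190281 0.08343322 0.08940581 0.09002886] 127
blue [0.07161901 0.07436887 0.0894732  0.10528598 0.1057086 ] 1458
now [0.4747 0.023  0.2262] ya 1.608
dp [34.1, 288.4, 26.2] tw [-0.0, 0.001, -0.244] rows 5.0
[0.40181976 0.31058977]
```

Emit:
step_arm(
  motion=[
    {"dp": [7, 58, 5], "twist": [0, 0, -0.05], "hand": -0.2},
    {"dp": [14, 116, 10], "twist": [0, 0, -0.1], "hand": -0.2},
    {"dp": [21, 174, 15], "twist": [0, 0, -0.15], "hand": -0.2},
    {"dp": [28, 232, 20], "twist": [0, 0, -0.2], "hand": -0.2},
    {"dp": [34, 288, 26], "twist": [0, 0, -0.244], "hand": -0.2},
  ],
)

```text
clock: 12.95
tool_pos: [0.4311, 0.3126, 0.1993]
eef_rot: [-0.14, 0.99, 0.001, 0.0]
contact_force: [0.8, 0.3, -0.0]
opening: 0.401
finger_force: 0.0
```

Emit:
step_arm(
  motion=[
    {"dp": [0, 0, 0], "twist": [0, 0, 0], "hand": -0.2},
    {"dp": [0, 0, 0], "twist": [0, 0, 0], "hand": -0.2},
  ],
)

```text
clock: 13.2
tool_pos: [0.4311, 0.3092, 0.1992]
eef_rot: [-0.139, 0.99, -0.0, -0.0]
contact_force: [-0.7, -1.2, -0.6]
opening: 0.4
finger_force: 0.0
```

```bash
cat >> h.py <<'E'
def wdrawer(off=.026,z=.0275,pic=None):
    s=cam('wrist'); ds=[d for d in drawer(s,800) if .1<d[2]<.2 and d[3]<.03]
    if pic: save(s,pic)
    for d in ds:
        g=d[0]-off*np.array([np.cos(d[1]),np.sin(d[1])]);print(d,'grasp',g.round(4));plan((*g,z,d[1]+np.pi/2))
E
python3 -c "
from h import *
wdrawer(pic='d1.png')"
```

```text
(array([0.4268, 0.3216]), 0.317, 0.128, 0.017, 1913) grasp [0.4021 0.3135]
now [0.4314 0.3082 0.1993] ya 1.849
dp [26.7, 13.4, 171.8] tw [-0.001, -0.0, -0.039] rows 3.0
```

View pics/d1.png

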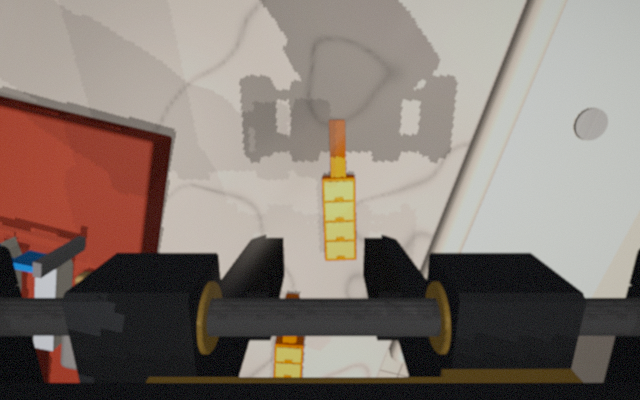

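```bash
sed -i 's/q=p\[np.abs(p\[:,2\]-z)<.02\]\[:,:2\]/q=p[np.abs(p[:,2]-z-.002)<.005][:,:2]/' h.py
python3 -c "
from h import *
wdrawer();wdrawer()"
```

```text
(array([0.4268, 0.3217]), 0.318, 0.1281, 0.017, 1924) grasp [0.4021 0.3136]
now [0.4315 0.3078 0.1995] ya 1.848
dp [26.6, 13.8, 171.9] tw [-0.001, -0.0, -0.041] rows 3.0
(array([0.4269, 0.3215]), 0.317, 0.1281, 0.017, 1922) grasp [0.4022 0.3134]
now [0.4315 0.3077 0.1996] ya 1.848
dp [26.6, 13.7, 172.1] tw [-0.001, -0.0, -0.04] rows 3.0
```

Emit:
step_arm(
  motion=[
    {"dp": [27, 13.5, 40], "twist": [0, 0, -0.04], "hand": -0.2},
    {"dp": [27, 13.5, 90], "twist": [0, 0, -0.04], "hand": -0.2},
    {"dp": [27, 13.5, 140], "twist": [0, 0, -0.04], "hand": -0.2},
    {"dp": [27, 13.5, 172], "twist": [0, 0, -0.04], "hand": -0.2},
    {"dp": [27, 13.5, 172], "twist": [0, 0, -0.04], "hand": -0.2},
  ],
)

```text
clock: 13.98
tool_pos: [0.4005, 0.3133, 0.0262]
eef_rot: [-0.159, 0.987, -0.002, -0.001]
contact_force: [-0.6, -0.6, 0.8]
opening: 0.402
finger_force: 0.0
```

Emit:
step_arm(
  motion=[
    {"dp": [0, 0, 0], "twist": [0, 0, 0], "hand": -0.9},
    {"dp": [0, 0, 0], "twist": [0, 0, 0], "hand": -0.9},
    {"dp": [0, 0, 0], "twist": [0, 0, 0], "hand": -0.9},
  ],
  force=30,
)

```text
clock: 14.35
tool_pos: [0.4017, 0.3153, 0.0292]
eef_rot: [-0.159, 0.987, 0.001, 0.001]
contact_force: [-0.7, -0.7, 6.9]
opening: 0.154
finger_force: 29.9
```

Emit:
step_arm(
  motion=[
    {"dp": [0, 0, -20], "twist": [0, 0, 0], "hand": -0.9},
    {"dp": [0, 0, -60], "twist": [0, 0, 0], "hand": -0.9},
    {"dp": [0, 0, -110], "twist": [0, 0, 0], "hand": -0.9},
    {"dp": [0, 0, -120], "twist": [0, 0, 0], "hand": -0.9},
    {"dp": [0, 0, -120], "twist": [0, 0, 0], "hand": -0.9},
  ],
)

```text
clock: 14.98
tool_pos: [0.4012, 0.3149, 0.1483]
eef_rot: [-0.159, 0.987, 0.0, 0.001]
contact_force: [0.8, 0.3, -0.3]
opening: 0.152
finger_force: 29.9
```

```bash
cat >> h.py <<'E'
def held(pic=None):
    """pose of the held drawer in tool axes: shoulder offset, pitch from top-face depth"""
    s=cam('wrist');H=hsv(s);P=cloud(s);st=r.get_state()
    if pic: save(s,pic)
    Q=R.from_quat(st['eef_rot']);p0=np.array(st['tool_pos'])
    m=(H[...,0]>8)&(H[...,0]<32)&(H[...,1]>120)&(H[...,2]>60)&(s['depth']>0)&(P[...,2]>p0[2]-.06)
    k=max(comps(m,300),key=lambda c:c.sum());q=Q.inv().apply(P[k]-p0)   # tool coords
    f=-q[:,0]; b=f>np.percentile(f,98)-.076; 
    zt=np.percentile(q[b][:,2],20);top=b&(q[:,2]<zt+.004)
    A=np.polyfit(f[top],q[top][:,2],1);L=np.polyfit(f[top],q[top][:,1],1);hi=np.percentile(f[top],99.5)
    print('pix',k.sum(),'nose fwd',hi.round(4),'shoulder fwd',(hi-.08).round(4),'lat at mid',np.polyval(L,hi-.04).round(4),'yaw err(+y)',L[0].round(3),'droop slope',A[0].round(3),'top z mid',np.polyval(A,hi-.04).round(4))
E
python3 -c "
from h import *
held()
TYa=TY+np.pi/2
plan((*t2w(-.116,.022),.15,TYa))"
```

```text
pix 6051 nose fwd -0.0167 shoulder fwd -0.0967 lat at mid 0.079 yaw err(+y) -1.887 droop slope 0.997 top z mid -0.1096
now [0.4007 0.3145 0.1473] ya 1.891
dp [50.0, -269.4, -2.5] tw [-0.0, -0.0, 0.281] rows 5.0
```

```bash
sed -i "s/&(P\[...,2\]>p0\[2\]-.06)/\&(P[...,2]>p0[2]-.06)\&(P[...,2]<p0[2]+.02)/" h.py
python3 -c "
from h import *
held('d2.png')"
```

```text
pix 2972 nose fwd 0.0169 shoulder fwd -0.0631 lat at mid 0.0007 yaw err(+y) -0.012 droop slope -0.004 top z mid 0.0139
```

View pics/d2.png

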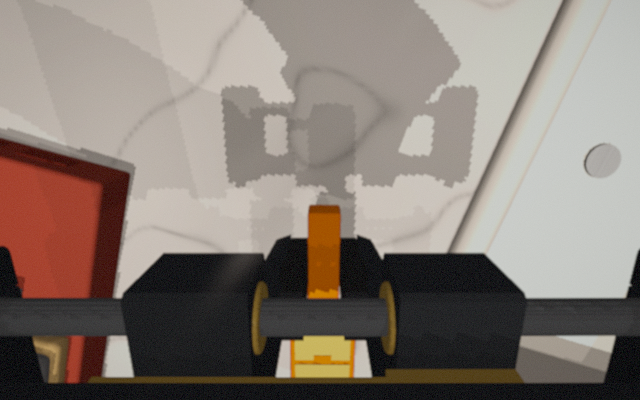

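```bash
cat >> h.py <<'E'
A0=TY+np.pi/2
def ins(by,x0=-.135):
    plan((*t2w(x0,by),.13,A0),(*t2w(x0,by),.0715,A0))
E
python3 -c "
from h import *
ins(.022)"
```

```text
now [0.4004 0.3144 0.1468] ya 1.891
dp [67.9, -264.1, 17.2] tw [-0.001, -0.001, 0.282] rows 5.0
dp [0.0, 0.0, 58.5] tw [0.0, 0.0, 0.0] rows 1.0
```

Emit:
step_arm(
  motion=[
    {"dp": [14, -53, 0], "twist": [0, 0, 0.06], "hand": -0.9},
    {"dp": [28, -106, 0], "twist": [0, 0, 0.12], "hand": -0.9},
    {"dp": [41, -160, 5], "twist": [0, 0, 0.18], "hand": -0.9},
    {"dp": [54, -212, 10], "twist": [0, 0, 0.24], "hand": -0.9},
    {"dp": [68, -264, 17], "twist": [0, 0, 0.282], "hand": -0.9},
  ],
)

```text
clock: 15.7
tool_pos: [0.4189, 0.0415, 0.1295]
eef_rot: [-0.019, 1.0, -0.0, -0.001]
contact_force: [0.6, -0.0, -0.1]
opening: 0.152
finger_force: 29.9
```

Emit:
step_arm(
  motion=[
    {"dp": [0, 0, 0], "twist": [0, 0, 0], "hand": -0.9},
    {"dp": [0, 0, 0], "twist": [0, 0, 0], "hand": -0.9},
  ],
)

```text
clock: 15.95
tool_pos: [0.4191, 0.0437, 0.1299]
eef_rot: [-0.019, 1.0, 0.0, -0.001]
contact_force: [-1.1, 0.1, -0.5]
opening: 0.153
finger_force: 29.9
```

```bash
python3 -c "
from h import *
held();ins(.022)"
```

```text
pix 3044 nose fwd 0.0162 shoulder fwd -0.0638 lat at mid -0.0002 yaw err(+y) -0.014 droop slope -0.007 top z mid 0.0146
now [0.4193 0.0444 0.1302] ya 1.611
dp [0.3, -2.1, 0.2] tw [0.001, -0.001, 0.002] rows 1.0
dp [0.0, 0.0, 58.5] tw [0.0, 0.0, 0.0] rows 1.0
```

Emit:
step_arm(
  motion=[
    {"dp": [0, -1.5, 30], "twist": [0, 0, -0.01], "hand": -0.9},
    {"dp": [0, -1.5, 58], "twist": [0, 0, -0.01], "hand": -0.9},
    {"dp": [0, -1.5, 58], "twist": [0, 0, -0.01], "hand": -0.9},
    {"dp": [-15, -1.5, 58], "twist": [0, 0, -0.01], "hand": -0.9},
    {"dp": [-25, -1.5, 58], "twist": [0, 0, -0.01], "hand": -0.9},
  ],
)

```text
clock: 16.62
tool_pos: [0.4448, 0.0448, 0.0723]
eef_rot: [-0.026, 1.0, 0.001, -0.0]
contact_force: [-0.1, -0.6, -0.7]
opening: 0.148
finger_force: 29.9
```

Emit:
step_arm(
  motion=[
    {"dp": [-8, 0, 0], "twist": [0, 0, 0], "hand": -0.9},
    {"dp": [-16, 0, 0], "twist": [0, 0, 0], "hand": -0.9},
    {"dp": [-24, 0, 0], "twist": [0, 0, 0], "hand": -0.9},
    {"dp": [-28, 0, 0], "twist": [0, 0, 0], "hand": -0.9},
  ],
)

```text
clock: 17.12
tool_pos: [0.473, 0.045, 0.0726]
eef_rot: [-0.025, 1.0, 0.001, 0.0]
contact_force: [-0.7, -0.2, -1.9]
opening: 0.154
finger_force: 29.9
```

Emit:
step_arm(
  motion=[
    {"dp": [0, 0, 2], "twist": [0, 0, 0], "hand": -0.9},
    {"dp": [0, 0, 4], "twist": [0, 0, 0], "hand": -0.9},
    {"dp": [-15, 0.2, 4], "twist": [0, 0, 0.005], "hand": -0.9},
    {"dp": [-25, 0.2, 4], "twist": [0, 0, 0.01], "hand": -0.9},
  ],
)

```text
clock: 17.62
tool_pos: [0.495, 0.0452, 0.0691]
eef_rot: [-0.02, 1.0, -0.001, -0.002]
contact_force: [-6.5, 0.9, 10.2]
opening: 0.153
finger_force: 29.9
```

Emit:
step_arm(
  motion=[
    {"dp": [-7, 0, 0], "twist": [0, 0, 0], "hand": -0.9},
    {"dp": [-14, 0, 0], "twist": [0, 0, 0], "hand": -0.9},
    {"dp": [-20, 0, 0], "twist": [0, 0, 0], "hand": -0.9},
    {"dp": [-20, 0, 0], "twist": [0, 0, 0], "hand": -0.9},
  ],
)

```text
clock: 18.12
tool_pos: [0.5156, 0.046, 0.0691]
eef_rot: [-0.02, 1.0, -0.001, -0.001]
contact_force: [-5.2, 0.0, 9.6]
opening: 0.151
finger_force: 29.9
```

Emit:
step_arm(
  motion=[
    {"dp": [-3, 0, -1], "twist": [0, 0, 0], "hand": -0.9},
    {"dp": [-6, 0, -1], "twist": [0, 0, 0], "hand": -0.9},
    {"dp": [-8, 0, -1], "twist": [0, 0, 0], "hand": -0.9},
    {"dp": [-8, 0, -1], "twist": [0, 0, 0], "hand": -0.9},
  ],
)

```text
clock: 18.62
tool_pos: [0.5233, 0.0458, 0.0692]
eef_rot: [-0.019, 1.0, -0.001, -0.002]
contact_force: [-4.9, -0.5, 1.7]
opening: 0.154
finger_force: 29.9
```

Emit:
step_arm(
  motion=[
    {"dp": [-1, 0, 0], "twist": [0, 0, 0], "hand": -0.9},
    {"dp": [-2, 0, 0], "twist": [0, 0, 0], "hand": -0.9},
    {"dp": [-2, 0, 0], "twist": [0, 0, 0], "hand": -0.9},
  ],
)

```text
clock: 19.0
tool_pos: [0.5234, 0.0458, 0.0692]
eef_rot: [-0.02, 1.0, -0.001, -0.004]
contact_force: [-9.5, -0.6, 5.9]
opening: 0.148
finger_force: 29.9
```

Emit:
step_arm(
  motion=[
    {"dp": [-2, 0, 0], "twist": [0, 0, 0], "hand": -0.9},
    {"dp": [-3, 0, 0], "twist": [0, 0, 0], "hand": -0.9},
    {"dp": [-3, 0, 0], "twist": [0, 0, 0], "hand": -0.9},
  ],
)

```text
clock: 19.38
tool_pos: [0.5236, 0.0458, 0.0692]
eef_rot: [-0.02, 1.0, -0.002, -0.006]
contact_force: [-13.7, 0.1, 11.1]
opening: 0.152
finger_force: 29.9
```

Emit:
step_arm(
  motion=[
    {"dp": [3, 0, -1], "twist": [0, 0, 0], "hand": -0.4},
    {"dp": [3, 0, -1], "twist": [0, 0, 0], "hand": -0.4},
    {"dp": [3, 0, -1], "twist": [0, 0, 0], "hand": -0.4},
  ],
)

```text
clock: 19.75
tool_pos: [0.528, 0.0467, 0.0708]
eef_rot: [-0.019, 1.0, 0.0, 0.001]
contact_force: [-1.2, 0.9, -0.3]
opening: 0.297
finger_force: 0.4
```

Emit:
step_arm(
  motion=[
    {"dp": [0, 0, -30], "twist": [0, 0, 0], "hand": -0.4},
    {"dp": [10, 0, -80], "twist": [0, 0, 0], "hand": -0.4},
    {"dp": [30, 0, -120], "twist": [0, 0, 0], "hand": -0.4},
    {"dp": [30, 0, -120], "twist": [0, 0, 0], "hand": -0.4},
  ],
)

```text
clock: 20.25
tool_pos: [0.4984, 0.0456, 0.1932]
eef_rot: [-0.019, 1.0, 0.0, 0.003]
contact_force: [0.8, 0.5, 0.0]
opening: 0.296
finger_force: 0.0
```

```bash
python3 - <<'E'
from h import *
s=cam('wrist');save(s,'d3.png')
for d in drawer(s,300):
    print(d,w2t(*d[0]).round(4),d[1]-TY)
s=cam('top')
for d in drawer(s,20): print(d,w2t(*d[0]).round(4))
plan((.60,.31,.21,.2+np.pi/2))
E
```

```text
(array([0.4729, 0.0443]), 0.032, 0.0528, 0.055, 1468) [-0.0811  0.0219] -0.006499999999999999
(array([0.5314, 0.3034]), 0.257, 0.0515, 0.014, 1196) [-0.0127  0.2786] 0.2185
(array([0.4025, 0.0212]), 0.052, 0.0145, 0.255, 867) [-0.1524  0.0016] 0.013499999999999998
(array([0.4011, 0.0626]), 0.032, 0.0149, 0.256, 869) [-0.1522  0.043 ] -0.006499999999999999
(array([0.6063, 0.3206]), 0.153, 0.0377, 0.018, 956) [0.0628 0.2929] 0.11449999999999999
(array([0.4781, 0.0878]), -1.532, 0.0808, 0.263, 3735) [-0.0742  0.0652] -1.5705
(array([0.6053, 0.3202]), 0.189, 0.125, 0.015, 218) [0.0618 0.2925]
(array([ 0.5569, -0.2902]), 0.386, 0.1242, 0.015, 165) [-0.0101 -0.3155]
(array([ 0.5626, -1.1948]), -0.06, 0.2768, -0.39, 1103) [-0.0392 -1.2197]
(array([ 0.4248, -0.2893]), 0.267, 0.126, 0.015, 192) [-0.142  -0.3096]
now [0.4982 0.0449 0.1907] ya 1.608
dp [-111.7, 261.1, -19.2] tw [-0.0, 0.001, -0.163] rows 5.0
```

View pics/d3.png

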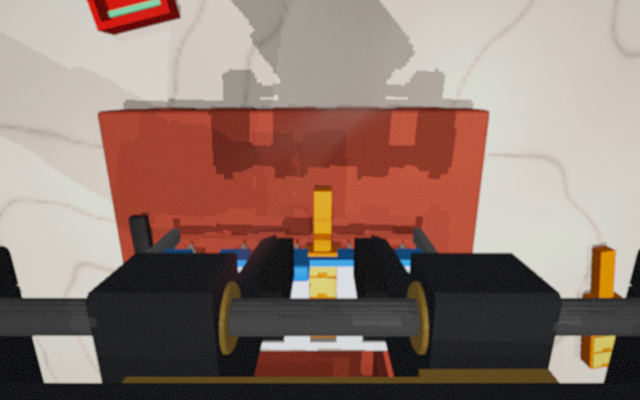

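Emit:
step_arm(
  motion=[
    {"dp": [-22, 52, -4], "twist": [0, 0, -0.03], "hand": -0.2},
    {"dp": [-44, 104, -8], "twist": [0, 0, -0.06], "hand": -0.2},
    {"dp": [-66, 156, -8], "twist": [0, 0, -0.1], "hand": -0.2},
    {"dp": [-88, 208, -8], "twist": [0, 0, -0.13], "hand": -0.2},
    {"dp": [-112, 261, -8], "twist": [0, 0, -0.15], "hand": -0.2},
  ],
)

```text
clock: 20.98
tool_pos: [0.6002, 0.3115, 0.1964]
eef_rot: [-0.094, 0.996, -0.001, -0.001]
contact_force: [1.6, -0.0, 0.1]
opening: 0.398
finger_force: 0.0
```

Emit:
step_arm(
  motion=[
    {"dp": [0, 0, 0], "twist": [0, 0, 0], "hand": -0.2},
    {"dp": [0, 0, 0], "twist": [0, 0, 0], "hand": -0.2},
    {"dp": [0, 0, 0], "twist": [0, 0, 0], "hand": -0.2},
  ],
)

```text
clock: 21.35
tool_pos: [0.5995, 0.3081, 0.1978]
eef_rot: [-0.093, 0.996, -0.001, -0.0]
contact_force: [0.3, -0.1, 0.7]
opening: 0.401
finger_force: 0.0
```

```bash
python3 -c "
from h import *
wdrawer();wdrawer(pic='d4.png')"
```

```text
(array([0.6065, 0.3235]), 0.209, 0.128, 0.017, 1883) grasp [0.5811 0.3181]
now [0.5996 0.3083 0.1982] ya 1.757
dp [16.3, 13.4, 170.7] tw [-0.002, -0.001, -0.023] rows 3.0
(array([0.6067, 0.3232]), 0.206, 0.1279, 0.017, 1873) grasp [0.5812 0.3179]
now [0.5996 0.3086 0.1985] ya 1.757
dp [16.3, 12.8, 171.0] tw [-0.001, -0.0, -0.019] rows 3.0
```

Emit:
step_arm(
  motion=[
    {"dp": [16, 13, 40], "twist": [0, 0, -0.02], "hand": -0.2},
    {"dp": [16, 13, 90], "twist": [0, 0, -0.02], "hand": -0.2},
    {"dp": [16, 13, 140], "twist": [0, 0, -0.02], "hand": -0.2},
    {"dp": [16, 13, 171], "twist": [0, 0, -0.02], "hand": -0.2},
    {"dp": [16, 13, 171], "twist": [0, 0, -0.02], "hand": -0.2},
  ],
)

```text
clock: 22.08
tool_pos: [0.5808, 0.3187, 0.0264]
eef_rot: [-0.103, 0.995, -0.001, -0.001]
contact_force: [0.4, -0.9, 0.1]
opening: 0.403
finger_force: 0.0
```

Emit:
step_arm(
  motion=[
    {"dp": [0, 0, 0], "twist": [0, 0, 0], "hand": -0.9},
    {"dp": [0, 0, 0], "twist": [0, 0, 0], "hand": -0.9},
    {"dp": [0, 0, 0], "twist": [0, 0, 0], "hand": -0.9},
  ],
  force=30,
)

```text
clock: 22.45
tool_pos: [0.5818, 0.3203, 0.0292]
eef_rot: [-0.104, 0.995, 0.0, 0.001]
contact_force: [-0.3, -0.3, 4.7]
opening: 0.155
finger_force: 29.9
```

Emit:
step_arm(
  motion=[
    {"dp": [0, 0, -20], "twist": [0, 0, 0], "hand": -0.9},
    {"dp": [0, 0, -60], "twist": [0, 0, 0], "hand": -0.9},
    {"dp": [0, 0, -110], "twist": [0, 0, 0], "hand": -0.9},
    {"dp": [0, 0, -135], "twist": [0, 0, 0], "hand": -0.9},
    {"dp": [0, 0, -135], "twist": [0, 0, 0], "hand": -0.9},
  ],
)

```text
clock: 23.08
tool_pos: [0.5821, 0.3213, 0.1661]
eef_rot: [-0.104, 0.995, 0.001, 0.002]
contact_force: [0.4, -0.3, -1.1]
opening: 0.152
finger_force: 29.9
```

```bash
python3 -c "
from h import *
held();plan((*t2w(-.135,.066),.165,A0))"
```

```text
pix 3035 nose fwd 0.0177 shoulder fwd -0.0623 lat at mid 0.0015 yaw err(+y) -0.012 droop slope -0.009 top z mid 0.0123
now [0.5814 0.3203 0.1639] ya 1.779
dp [208.9, -195.0, -1.5] tw [0.001, 0.002, 0.17] rows 5.0
```

Emit:
step_arm(
  motion=[
    {"dp": [42, -39, 0], "twist": [0, 0, 0.04], "hand": -0.9},
    {"dp": [84, -78, 0], "twist": [0, 0, 0.08], "hand": -0.9},
    {"dp": [126, -117, 0], "twist": [0, 0, 0.12], "hand": -0.9},
    {"dp": [168, -156, 0], "twist": [0, 0, 0.16], "hand": -0.9},
    {"dp": [209, -195, 0], "twist": [0, 0, 0.16], "hand": -0.9},
  ],
)

```text
clock: 23.75
tool_pos: [0.4149, 0.0842, 0.1619]
eef_rot: [-0.024, 1.0, -0.0, -0.001]
contact_force: [0.3, -0.6, -0.3]
opening: 0.152
finger_force: 29.9
```

Emit:
step_arm(
  motion=[
    {"dp": [0, 0, 0], "twist": [0, 0, 0], "hand": -0.9},
    {"dp": [0, 0, 20], "twist": [0, 0, 0], "hand": -0.9},
    {"dp": [0, 0, 35], "twist": [0, 0, 0], "hand": -0.9},
    {"dp": [0, 0, 35], "twist": [0, 0, 0], "hand": -0.9},
  ],
)

```text
clock: 24.25
tool_pos: [0.4165, 0.0866, 0.1265]
eef_rot: [-0.025, 1.0, -0.0, -0.001]
contact_force: [-0.4, 0.1, -0.4]
opening: 0.15
finger_force: 29.9
```

```bash
python3 -c "
from h import *
held();ins(.066)"
```

```text
pix 3076 nose fwd 0.0164 shoulder fwd -0.0636 lat at mid 0.0005 yaw err(+y) -0.012 droop slope -0.008 top z mid 0.0149
now [0.4168 0.0866 0.1271] ya 1.62
dp [-0.5, -0.4, -2.9] tw [-0.0, -0.002, 0.011] rows 1.0
dp [0.0, 0.0, 58.5] tw [0.0, 0.0, 0.0] rows 1.0
```

Emit:
step_arm(
  motion=[
    {"dp": [0, 0, 30], "twist": [0, 0, 0], "hand": -0.9},
    {"dp": [0, 0, 55], "twist": [0, 0, 0], "hand": -0.9},
    {"dp": [0, 0, 55], "twist": [0, 0, 0], "hand": -0.9},
    {"dp": [-15, 0, 55], "twist": [0, 0, 0], "hand": -0.9},
    {"dp": [-25, -0.3, 55], "twist": [0, 0, 0], "hand": -0.9},
  ],
)

```text
clock: 24.92
tool_pos: [0.4426, 0.0878, 0.074]
eef_rot: [-0.024, 1.0, 0.001, 0.0]
contact_force: [0.3, 0.1, -0.0]
opening: 0.15
finger_force: 29.9
```

Emit:
step_arm(
  motion=[
    {"dp": [-8, 0, 0], "twist": [0, 0, 0], "hand": -0.9},
    {"dp": [-16, 0, 0], "twist": [0, 0, 0], "hand": -0.9},
    {"dp": [-24, -0.3, 0], "twist": [0, 0, 0], "hand": -0.9},
    {"dp": [-28, -0.3, 0], "twist": [0, 0, 0], "hand": -0.9},
  ],
)

```text
clock: 25.42
tool_pos: [0.4531, 0.0848, 0.0716]
eef_rot: [-0.026, 1.0, -0.003, -0.015]
contact_force: [-32.5, -0.4, 0.1]
opening: 0.15
finger_force: 30.0
```

Emit:
step_arm(
  motion=[
    {"dp": [10, 0.5, 0], "twist": [0, 0, 0], "hand": -0.9},
    {"dp": [25, 1, 0], "twist": [0, 0, 0], "hand": -0.9},
    {"dp": [40, 1, 0], "twist": [0, 0, 0], "hand": -0.9},
    {"dp": [40, 1, 0], "twist": [0, 0, 0], "hand": -0.9},
  ],
)

```text
clock: 25.92
tool_pos: [0.4294, 0.0875, 0.0737]
eef_rot: [-0.025, 1.0, 0.0, -0.0]
contact_force: [0.3, 0.3, 0.1]
opening: 0.149
finger_force: 30.0
```

```bash
python3 -c "
from h import *
held('d5.png');ins(.066);print(w2t(*r.get_state()['tool_pos'][:2]))
held()"
```

```text
pix 3226 nose fwd 0.0152 shoulder fwd -0.0648 lat at mid 0.0001 yaw err(+y) 0.005 droop slope -0.033 top z mid 0.0148
now [0.4304 0.0875 0.0736] ya 1.619
dp [13.1, -0.6, -56.4] tw [0.0, 0.001, 0.01] rows 1.0
dp [0.0, 0.0, 58.5] tw [0.0, 0.0, 0.0] rows 1.0
[-0.1218967   0.06674853]
pix 3227 nose fwd 0.0157 shoulder fwd -0.0643 lat at mid 0.0001 yaw err(+y) 0.006 droop slope -0.035 top z mid 0.0148
```

View pics/d5.png

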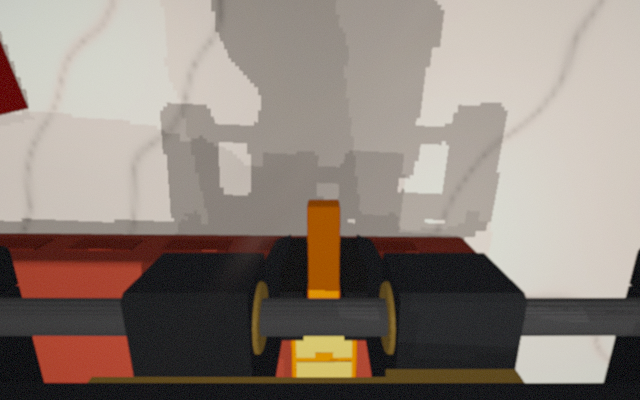

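```bash
cat >> h.py <<'E'
def tab(by=0):
    s=cam('wrist');H=hsv(s);P=cloud(s);st=r.get_state()
    Q=R.from_quat(st['eef_rot']);p0=np.array(st['tool_pos'])
    m=(H[...,0]>8)&(H[...,0]<32)&(H[...,1]>120)&(H[...,2]>60)&(s['depth']>0)&(P[...,2]>p0[2]-.06)&(P[...,2]<p0[2]+.02)
    for k in comps(m,200):
        q=Q.inv().apply(P[k]-p0);f=-q[:,0];out=[]
        z0=np.percentile(q[:,2],20);t=q[:,2]<z0+.005
        q,f=q[t],f[t];A=np.polyfit(f,q[:,2],1);L=np.polyfit(f,q[:,1],1)
        a=P[k][t];S=np.polyfit(f,a[:,2],1)
        print('n',t.sum(),'f',f.min().round(4),f.max().round(4),'wid',np.ptp(q[:,1]).round(4),'pitch world(nose up +)',S[0].round(3),'z0',np.polyval(S,0).round(4),'yaw+y',L[0].round(3),'lat0',L[1].round(4),'tcp',p0.round(4),'tool down x,y',Q.as_matrix()[:2,2].round(3))
E
python3 -c "
from h import *
tab();tab()"
```

```text
n 3099 f -0.0262 0.0169 wid 0.0148 pitch world(nose up +) 0.04 z0 0.0592 yaw+y 0.006 lat0 0.0003 tcp [0.4312 0.0875 0.0732] tool down x,y [0.002 0.001]
n 2380 f 0.0324 0.0566 wid 0.0301 pitch world(nose up +) 0.017 z0 0.0629 yaw+y 0.0 lat0 0.0006 tcp [0.4312 0.0875 0.0732] tool down x,y [0.002 0.001]
n 3096 f -0.0259 0.0171 wid 0.0148 pitch world(nose up +) 0.038 z0 0.059 yaw+y 0.007 lat0 0.0003 tcp [0.4311 0.0874 0.0731] tool down x,y [0.002 0.001]
n 2391 f 0.0318 0.0568 wid 0.0301 pitch world(nose up +) 0.015 z0 0.0627 yaw+y 0.008 lat0 0.0003 tcp [0.4311 0.0874 0.0731] tool down x,y [0.002 0.001]
```

Emit:
step_arm(
  motion=[
    {"dp": [6, -0.5, 0], "twist": [0, 0.033, 0], "hand": -0.9},
    {"dp": [6, -0.5, 2.5], "twist": [0, 0.033, 0], "hand": -0.9},
    {"dp": [6, -0.5, 2.5], "twist": [0, 0.033, 0], "hand": -0.9},
  ],
)

```text
clock: 26.5
tool_pos: [0.4244, 0.0863, 0.07]
eef_rot: [-0.024, 1.0, -0.0, -0.016]
contact_force: [-0.8, -0.0, -1.1]
opening: 0.154
finger_force: 30.0
```

```bash
python3 -c "
from h import *
tab();plan((*t2w(-.125,.066),.07,A0))"
```

```text
n 3082 f -0.0259 0.0171 wid 0.0146 pitch world(nose up +) 0.004 z0 0.0558 yaw+y 0.006 lat0 0.0003 tcp [0.4242 0.0863 0.0701] tool down x,y [-0.033 -0.002]
n 2532 f 0.0324 0.0562 wid 0.03 pitch world(nose up +) -0.02 z0 0.0596 yaw+y 0.012 lat0 -0.0 tcp [0.4242 0.0863 0.0701] tool down x,y [-0.033 -0.002]
now [0.4242 0.0863 0.0701] ya 1.619
dp [-3.1, 0.2, -0.0] tw [-0.0, -0.033, 0.01] rows 1.0
```

Emit:
step_arm(
  motion=[
    {"dp": [-10, 0.2, -0.3], "twist": [0, 0, 0.015], "hand": -0.9},
    {"dp": [-20, 0, -0.6], "twist": [0, 0, 0.015], "hand": -0.9},
    {"dp": [-28, 0, -0.9], "twist": [0, 0, 0.015], "hand": -0.9},
    {"dp": [-33, -0.2, -1.1], "twist": [0, 0, 0.015], "hand": -0.9},
    {"dp": [-38, -0.2, -1.3], "twist": [0, 0, 0.015], "hand": -0.9},
  ],
)

```text
clock: 27.18
tool_pos: [0.462, 0.088, 0.0702]
eef_rot: [-0.017, 1.0, -0.001, -0.017]
contact_force: [0.4, 0.3, -0.3]
opening: 0.153
finger_force: 30.0
```

Emit:
step_arm(
  motion=[
    {"dp": [-8, 0, -0.3], "twist": [0, 0, 0], "hand": -0.9},
    {"dp": [-16, 0, -0.5], "twist": [0, 0, 0], "hand": -0.9},
    {"dp": [-24, 0, -0.5], "twist": [0, 0, 0], "hand": -0.9},
    {"dp": [-32, 0, -0.3], "twist": [0, 0, 0], "hand": -0.9},
    {"dp": [-38, 0, -0.3], "twist": [0, 0, 0], "hand": -0.9},
  ],
)

```text
clock: 27.8
tool_pos: [0.5005, 0.0893, 0.0693]
eef_rot: [-0.016, 1.0, -0.0, -0.016]
contact_force: [0.3, 0.1, 0.7]
opening: 0.15
finger_force: 30.0
```

Emit:
step_arm(
  motion=[
    {"dp": [-8, 0, 0], "twist": [0, 0, 0], "hand": -0.9},
    {"dp": [-15, 0, 0], "twist": [0, 0, 0], "hand": -0.9},
    {"dp": [-20, 0, 0], "twist": [0, 0, 0], "hand": -0.9},
    {"dp": [-23, 0, 0], "twist": [0, 0, 0], "hand": -0.9},
    {"dp": [-25, 0, 0], "twist": [0, 0, 0], "hand": -0.9},
  ],
)

```text
clock: 28.42
tool_pos: [0.5223, 0.0902, 0.0692]
eef_rot: [-0.017, 1.0, -0.001, -0.019]
contact_force: [-7.4, -0.1, 13.4]
opening: 0.153
finger_force: 30.0
```

Emit:
step_arm(
  motion=[
    {"dp": [-1, 0, 0], "twist": [0, 0, 0], "hand": -0.9},
    {"dp": [-2, 0, 0], "twist": [0, 0, 0], "hand": -0.9},
    {"dp": [-3, 0, 0], "twist": [0, 0, 0], "hand": -0.9},
    {"dp": [-3, 0, 0], "twist": [0, 0, 0], "hand": -0.9},
  ],
)

```text
clock: 28.92
tool_pos: [0.5247, 0.0903, 0.0691]
eef_rot: [-0.017, 1.0, -0.001, -0.019]
contact_force: [-7.9, -0.0, 13.7]
opening: 0.15
finger_force: 30.0
```

Emit:
step_arm(
  motion=[
    {"dp": [-1, 0, -1], "twist": [0, 0, 0], "hand": -0.9},
    {"dp": [-2, 0, -1], "twist": [0, 0, 0], "hand": -0.9},
    {"dp": [-3, 0, -1], "twist": [0, 0, 0], "hand": -0.9},
    {"dp": [-3, 0, -1], "twist": [0, 0, 0], "hand": -0.9},
  ],
)

```text
clock: 29.42
tool_pos: [0.5249, 0.09, 0.0692]
eef_rot: [-0.018, 1.0, -0.002, -0.022]
contact_force: [-13.4, -0.0, 10.8]
opening: 0.153
finger_force: 30.0
```

Emit:
step_arm(
  motion=[
    {"dp": [3, 0, -1], "twist": [0, 0, 0], "hand": -0.4},
    {"dp": [3, 0, -1], "twist": [0, 0, 0], "hand": -0.4},
    {"dp": [3, 0, -1], "twist": [0, 0, 0], "hand": -0.4},
  ],
)

```text
clock: 29.8
tool_pos: [0.5288, 0.0901, 0.0704]
eef_rot: [-0.016, 1.0, -0.0, -0.016]
contact_force: [0.3, -0.7, -0.2]
opening: 0.298
finger_force: 0.0
```

Emit:
step_arm(
  motion=[
    {"dp": [0, 0, -30], "twist": [0, 0, 0], "hand": -0.4},
    {"dp": [10, 0, -80], "twist": [0, -0.03, 0], "hand": -0.4},
    {"dp": [30, 0, -120], "twist": [0, -0.038, 0], "hand": -0.4},
    {"dp": [30, 0, -120], "twist": [0, -0.038, 0], "hand": -0.4},
  ],
)

```text
clock: 30.3
tool_pos: [0.5027, 0.09, 0.1939]
eef_rot: [-0.017, 1.0, 0.0, 0.005]
contact_force: [1.0, 0.3, 0.1]
opening: 0.297
finger_force: 0.0
```

```bash
python3 - <<'E'
from h import *
s=cam('wrist');save(s,'d6.png')
for d in drawer(s,300):
    if d[3]<.1: print(d,'tail',(w2t(*d[0])+[.08-d[2],0]).round(4),d[1]-TY)
s=cam('top')
D=[d for d in drawer(s,60) if d[0][1]<-.2 and d[3]>0]
for d in D: print(d)
plan((.50,-.05,.20,1.7),(.56,-.28,.20,.37+np.pi/2))
E
```

```text
(array([0.4731, 0.0484]), -0.052, 0.053, 0.055, 1292) tail [-0.0538  0.026 ] -0.0905
(array([0.4703, 0.0884]), 0.03, 0.0519, 0.055, 1404) tail [-0.0539  0.0661] -0.0085
(array([ 0.5561, -0.2895]), 0.38, 0.1223, 0.014, 167)
(array([ 0.4257, -0.2895]), 0.244, 0.1274, 0.015, 197)
now [0.5026 0.089  0.1913] ya 1.603
dp [7.1, -138.9, -8.7] tw [-0.001, 0.006, -0.097] rows 3.0
dp [-29.9, -235.8, 0.0] tw [0.0, 0.0, -0.241] rows 4.0
```

Emit:
step_arm(
  motion=[
    {"dp": [2, -46, -4], "twist": [0, 0.006, -0.03], "hand": -0.2},
    {"dp": [4, -92, -8], "twist": [0, 0.006, -0.06], "hand": -0.2},
    {"dp": [7, -139, -9], "twist": [0, 0.006, -0.1], "hand": -0.2},
  ],
)

```text
clock: 30.78
tool_pos: [0.4998, -0.0514, 0.1989]
eef_rot: [-0.067, 0.998, -0.0, -0.001]
contact_force: [-0.6, 0.2, 0.0]
opening: 0.4
finger_force: 0.0
```

Emit:
step_arm(
  motion=[
    {"dp": [-7, -58, 0], "twist": [0, 0, -0.06], "hand": -0.2},
    {"dp": [-14, -116, 0], "twist": [0, 0, -0.12], "hand": -0.2},
    {"dp": [-22, -176, 0], "twist": [0, 0, -0.18], "hand": -0.2},
    {"dp": [-30, -236, 0], "twist": [0, 0, -0.24], "hand": -0.2},
    {"dp": [-30, -236, 0], "twist": [0, 0, -0.24], "hand": -0.2},
  ],
)

```text
clock: 31.4
tool_pos: [0.5598, -0.2869, 0.1971]
eef_rot: [-0.18, 0.984, -0.001, -0.002]
contact_force: [-0.5, 1.9, 0.2]
opening: 0.398
finger_force: 0.0
```

Emit:
step_arm(
  motion=[
    {"dp": [0, 0, 0], "twist": [0, 0, 0], "hand": -0.2},
    {"dp": [0, 0, 0], "twist": [0, 0, 0], "hand": -0.2},
    {"dp": [0, 0, 0], "twist": [0, 0, 0], "hand": -0.2},
  ],
)

```text
clock: 31.78
tool_pos: [0.5608, -0.2782, 0.2005]
eef_rot: [-0.187, 0.982, -0.0, -0.001]
contact_force: [-0.6, 0.6, 0.9]
opening: 0.4
finger_force: 0.0
```

```bash
python3 -c "
from h import *
wdrawer(z=.027);wdrawer(z=.027,pic='d7.png')"
```

```text
(array([ 0.5612, -0.2905]), 0.32, 0.1283, 0.017, 1815) grasp [ 0.5365 -0.2987]
now [ 0.5608 -0.2786  0.2006] ya 1.946
dp [29.7, -9.8, 173.6] tw [-0.0, -0.001, 0.055] rows 3.0
(array([ 0.5613, -0.2905]), 0.32, 0.1283, 0.017, 1833) grasp [ 0.5366 -0.2987]
now [ 0.5608 -0.2789  0.2007] ya 1.946
dp [29.5, -9.5, 173.7] tw [-0.001, -0.001, 0.055] rows 3.0
```

Emit:
step_arm(
  motion=[
    {"dp": [29.5, -9.5, 40], "twist": [0, 0, 0.065], "hand": -0.2},
    {"dp": [29.5, -9.5, 90], "twist": [0, 0, 0.065], "hand": -0.2},
    {"dp": [29.5, -9.5, 140], "twist": [0, 0, 0.065], "hand": -0.2},
    {"dp": [29.5, -9.5, 173], "twist": [0, 0, 0.065], "hand": -0.2},
    {"dp": [29.5, -9.5, 173], "twist": [0, 0, 0.065], "hand": -0.2},
  ],
)

```text
clock: 32.5
tool_pos: [0.5359, -0.2989, 0.0259]
eef_rot: [-0.154, 0.988, 0.0, -0.002]
contact_force: [0.4, -0.3, -0.4]
opening: 0.396
finger_force: 0.0
```

Emit:
step_arm(
  motion=[
    {"dp": [0, 0, 0], "twist": [0, 0, 0], "hand": -0.9},
    {"dp": [0, 0, 0], "twist": [0, 0, 0], "hand": -0.9},
    {"dp": [0, 0, 0], "twist": [0, 0, 0], "hand": -0.9},
  ],
  force=40,
)

```text
clock: 32.88
tool_pos: [0.5369, -0.2996, 0.0285]
eef_rot: [-0.154, 0.988, -0.001, 0.0]
contact_force: [-0.2, 0.7, 4.3]
opening: 0.146
finger_force: 40.0
```

Emit:
step_arm(
  motion=[
    {"dp": [0, 0, -20], "twist": [0, 0, 0], "hand": -0.9},
    {"dp": [0, 0, -60], "twist": [0, 0, 0], "hand": -0.9},
    {"dp": [0, 0, -110], "twist": [0, 0, 0], "hand": -0.9},
    {"dp": [0, 0, -135], "twist": [0, 0, 0], "hand": -0.9},
    {"dp": [0, 0, -135], "twist": [0, 0, 0], "hand": -0.9},
  ],
)

```text
clock: 33.5
tool_pos: [0.5379, -0.2996, 0.1657]
eef_rot: [-0.153, 0.988, -0.002, 0.002]
contact_force: [-0.4, -0.0, -0.5]
opening: 0.149
finger_force: 40.0
```

```bash
python3 -c "
from h import *
tab();plan((*t2w(-.135,-.022),.165,A0))"
```

```text
n 2841 f -0.0224 0.0182 wid 0.014 pitch world(nose up +) 0.015 z0 0.1519 yaw+y 0.001 lat0 0.0001 tcp [ 0.5368 -0.2996  0.1638] tool down x,y [ 0.001 -0.002]
n 2482 f 0.0341 0.0576 wid 0.0292 pitch world(nose up +) -0.012 z0 0.1558 yaw+y 0.008 lat0 -0.0001 tcp [ 0.5368 -0.2996  0.1638] tool down x,y [ 0.001 -0.002]
now [ 0.5368 -0.2996  0.1638] ya 1.879
dp [20.2, 319.0, -1.9] tw [-0.002, 0.0, 0.27] rows 6.0
```

Emit:
step_arm(
  motion=[
    {"dp": [4, 60, 0], "twist": [0, 0.01, 0.06], "hand": -0.9},
    {"dp": [8, 120, 0], "twist": [0, 0.01, 0.12], "hand": -0.9},
    {"dp": [12, 180, 0], "twist": [0, 0.01, 0.18], "hand": -0.9},
    {"dp": [16, 240, 0], "twist": [0, 0.01, 0.24], "hand": -0.9},
    {"dp": [19, 300, 0], "twist": [0, 0.01, 0.27], "hand": -0.9},
  ],
)

```text
clock: 34.17
tool_pos: [0.4258, -0.0179, 0.1617]
eef_rot: [-0.018, 1.0, -0.001, -0.006]
contact_force: [0.9, 0.7, -1.4]
opening: 0.152
finger_force: 40.0
```

Emit:
step_arm(
  motion=[
    {"dp": [0, 0, 0], "twist": [0, 0, 0], "hand": -0.9},
    {"dp": [0, 0, 0], "twist": [0, 0, 0], "hand": -0.9},
    {"dp": [0, 0, 0], "twist": [0, 0, 0], "hand": -0.9},
  ],
)

```text
clock: 34.55
tool_pos: [0.4276, -0.021, 0.1619]
eef_rot: [-0.017, 1.0, -0.001, -0.006]
contact_force: [0.3, 0.2, -0.3]
opening: 0.152
finger_force: 40.0
```

```bash
python3 -c "
from h import *
tab();ins(-.022)"
```

```text
n 2910 f -0.0236 0.0167 wid 0.0147 pitch world(nose up +) 0.003 z0 0.1483 yaw+y 0.003 lat0 0.0002 tcp [ 0.4276 -0.021   0.1619] tool down x,y [-0.011 -0.003]
n 2533 f 0.0324 0.0571 wid 0.0301 pitch world(nose up +) -0.031 z0 0.1522 yaw+y 0.01 lat0 0.0 tcp [ 0.4276 -0.021   0.1619] tool down x,y [-0.011 -0.003]
now [ 0.4276 -0.021   0.1619] ya 1.605
dp [5.8, 19.6, 32.0] tw [-0.003, -0.012, -0.004] rows 1.0
dp [0.0, 0.0, 58.5] tw [0.0, 0.0, 0.0] rows 1.0
```

Emit:
step_arm(
  motion=[
    {"dp": [6, 20, 10], "twist": [0, 0, 0], "hand": -0.9},
    {"dp": [6, 20, 50], "twist": [0, 0, 0], "hand": -0.9},
    {"dp": [6, 20, 85], "twist": [0, 0, 0], "hand": -0.9},
    {"dp": [6, 20, 90], "twist": [0, 0, 0], "hand": -0.9},
    {"dp": [6, 20, 90], "twist": [0, 0, 0], "hand": -0.9},
  ],
)

```text
clock: 35.22
tool_pos: [0.4198, -0.0006, 0.0717]
eef_rot: [-0.018, 1.0, -0.002, -0.006]
contact_force: [0.1, 0.2, 0.1]
opening: 0.153
finger_force: 40.0
```

Emit:
step_arm(
  motion=[
    {"dp": [0, 0, 1], "twist": [0, 0, 0], "hand": -0.9},
    {"dp": [0, 0, 2], "twist": [0, 0, 0], "hand": -0.9},
    {"dp": [0, 0, 2], "twist": [0, 0, 0], "hand": -0.9},
  ],
)

```text
clock: 35.6
tool_pos: [0.4199, 0.0001, 0.0707]
eef_rot: [-0.019, 1.0, -0.001, -0.005]
contact_force: [0.7, 0.8, -0.3]
opening: 0.153
finger_force: 40.0
```

```bash
python3 -c "
from h import *
tab();plan((*t2w(-.135,-.022),.07,A0))"
```

```text
n 2892 f -0.0236 0.0169 wid 0.0146 pitch world(nose up +) 0.005 z0 0.0571 yaw+y 0.007 lat0 0.0002 tcp [4.199e-01 2.000e-04 7.060e-02] tool down x,y [-0.01  -0.002]
n 2539 f 0.0326 0.0569 wid 0.0301 pitch world(nose up +) -0.025 z0 0.0609 yaw+y 0.006 lat0 0.0001 tcp [4.199e-01 2.000e-04 7.060e-02] tool down x,y [-0.01  -0.002]
now [4.199e-01 2.000e-04 7.060e-02] ya 1.609
dp [-0.8, -1.9, 0.6] tw [-0.002, -0.01, -0.001] rows 1.0
```

Emit:
step_arm(
  motion=[
    {"dp": [0, -1.5, 1.3], "twist": [0, 0, 0.005], "hand": -0.9},
    {"dp": [-13, -1.5, 1.2], "twist": [0, 0, 0.005], "hand": -0.9},
    {"dp": [-26, -1.5, 1], "twist": [0, 0, 0.005], "hand": -0.9},
    {"dp": [-35, -1.5, 0.9], "twist": [0, 0, 0.005], "hand": -0.9},
    {"dp": [-42, -1.5, 0.9], "twist": [0, 0, 0.005], "hand": -0.9},
  ],
)

```text
clock: 36.28
tool_pos: [0.462, 0.0002, 0.069]
eef_rot: [-0.016, 1.0, -0.001, -0.005]
contact_force: [-0.4, 0.6, 0.1]
opening: 0.152
finger_force: 40.0
```

Emit:
step_arm(
  motion=[
    {"dp": [-8, 0, 0], "twist": [0, 0, 0], "hand": -0.9},
    {"dp": [-16, 0, -0.2], "twist": [0, 0, 0], "hand": -0.9},
    {"dp": [-24, 0, -0.2], "twist": [0, 0, 0], "hand": -0.9},
    {"dp": [-32, 0, -0.3], "twist": [0, 0, 0], "hand": -0.9},
    {"dp": [-38, 0, -0.3], "twist": [0, 0, 0], "hand": -0.9},
  ],
)

```text
clock: 36.9
tool_pos: [0.5003, 0.0017, 0.0689]
eef_rot: [-0.017, 1.0, -0.001, -0.005]
contact_force: [-0.6, -0.6, -0.5]
opening: 0.152
finger_force: 40.0
```

Emit:
step_arm(
  motion=[
    {"dp": [-6, 0, 0], "twist": [0, 0, 0], "hand": -0.9},
    {"dp": [-12, 0, 0], "twist": [0, 0, 0], "hand": -0.9},
    {"dp": [-17, 0, 0], "twist": [0, 0, 0], "hand": -0.9},
    {"dp": [-21, 0, 0], "twist": [0, 0, 0], "hand": -0.9},
  ],
)

```text
clock: 37.4
tool_pos: [0.521, 0.0024, 0.0687]
eef_rot: [-0.017, 1.0, -0.001, -0.005]
contact_force: [-1.2, 0.2, 0.5]
opening: 0.15
finger_force: 40.0
```

Emit:
step_arm(
  motion=[
    {"dp": [-2, 0, 0], "twist": [0, 0, 0], "hand": -0.9},
    {"dp": [-4, 0, 0], "twist": [0, 0, 0], "hand": -0.9},
    {"dp": [-6, 0, 0], "twist": [0, 0, 0], "hand": -0.9},
    {"dp": [-6, 0, 0], "twist": [0, 0, 0], "hand": -0.9},
  ],
)

```text
clock: 37.9
tool_pos: [0.5255, 0.0023, 0.0685]
eef_rot: [-0.017, 1.0, -0.002, -0.007]
contact_force: [-4.3, 0.3, 2.7]
opening: 0.152
finger_force: 40.0
```

Emit:
step_arm(
  motion=[
    {"dp": [-2, 0, 0], "twist": [0, 0, 0], "hand": -0.9},
    {"dp": [-3, 0, 0], "twist": [0, 0, 0], "hand": -0.9},
    {"dp": [-3, 0, 0], "twist": [0, 0, 0], "hand": -0.9},
  ],
)

```text
clock: 38.28
tool_pos: [0.5256, 0.0023, 0.0685]
eef_rot: [-0.017, 1.0, -0.002, -0.009]
contact_force: [-10.8, 0.1, 9.0]
opening: 0.149
finger_force: 40.0
```

Home. Release and check; look for the last drawer.

Emit:
step_arm(
  motion=[
    {"dp": [3, 0, -1], "twist": [0, 0, 0], "hand": -0.4},
    {"dp": [3, 0, -1], "twist": [0, 0, 0], "hand": -0.4},
    {"dp": [3, 0, -1], "twist": [0, 0, 0], "hand": -0.4},
  ],
)

```text
clock: 38.65
tool_pos: [0.5277, 0.0026, 0.0697]
eef_rot: [-0.016, 1.0, -0.001, -0.005]
contact_force: [0.1, -0.2, -0.4]
opening: 0.301
finger_force: 0.0
```

Emit:
step_arm(
  motion=[
    {"dp": [0, 0, -30], "twist": [0, 0, 0], "hand": -0.4},
    {"dp": [10, 0, -80], "twist": [0, -0.01, 0], "hand": -0.4},
    {"dp": [30, 0, -120], "twist": [0, -0.012, 0], "hand": -0.4},
    {"dp": [30, 0, -120], "twist": [0, -0.012, 0], "hand": -0.4},
  ],
)

```text
clock: 39.15
tool_pos: [0.4988, 0.0021, 0.1924]
eef_rot: [-0.017, 1.0, -0.001, 0.003]
contact_force: [-0.3, 0.0, -0.4]
opening: 0.3
finger_force: 0.0
```

```bash
python3 - <<'E'
from h import *
s=cam('wrist')
for d in drawer(s,300):
    if d[3]<.1: print(d,'tail',(w2t(*d[0])+[.08-d[2],0]).round(4),d[1]-TY)
s=cam('top')
for d in drawer(s,20):
    if d[3]>0: print(d)
plan((.435,-.28,.20,.26+np.pi/2))
E
```

```text
(array([ 0.4251, -0.2688]), 0.039, 0.0528, 0.014, 1486) tail [-0.1137 -0.2891] 0.0005000000000000004
(array([0.4752, 0.0011]), 0.03, 0.0533, 0.055, 1473) tail [-0.0538 -0.0213] -0.0085
(array([0.4571, 0.043 ]), 0.045, 0.0372, 0.055, 1004) tail [-0.0542  0.0212] 0.006499999999999999
(array([0.469, 0.086]), 0.068, 0.0505, 0.054, 1514) tail [-0.0539  0.0638] 0.029500000000000005
(array([0.5521, 0.2079]), -1.386, 0.0354, 0.05, 33)
(array([ 0.424 , -0.2835]), 0.169, 0.068, 0.017, 103)
now [0.4986 0.0016 0.1899] ya 1.603
dp [72.7, -279.4, -9.6] tw [-0.003, 0.002, -0.227] rows 5.0
```

Emit:
step_arm(
  motion=[
    {"dp": [15, -56, -4], "twist": [0, 0, -0.05], "hand": -0.2},
    {"dp": [30, -112, -8], "twist": [0, 0, -0.1], "hand": -0.2},
    {"dp": [44, -168, -9], "twist": [0, 0, -0.15], "hand": -0.2},
    {"dp": [58, -224, -9], "twist": [0, 0, -0.2], "hand": -0.2},
    {"dp": [73, -280, -9], "twist": [0, 0, -0.227], "hand": -0.2},
  ],
)

```text
clock: 39.88
tool_pos: [0.434, -0.2824, 0.1979]
eef_rot: [-0.13, 0.992, -0.0, 0.0]
contact_force: [0.2, 0.3, -0.3]
opening: 0.403
finger_force: 0.0
```

Emit:
step_arm(
  motion=[
    {"dp": [0, 0, 0], "twist": [0, 0, 0], "hand": -0.2},
    {"dp": [0, 0, 0], "twist": [0, 0, 0], "hand": -0.2},
    {"dp": [0, 0, 0], "twist": [0, 0, 0], "hand": -0.2},
  ],
)

```text
clock: 40.25
tool_pos: [0.4351, -0.2787, 0.1991]
eef_rot: [-0.131, 0.991, -0.001, 0.001]
contact_force: [-0.2, -0.5, -0.3]
opening: 0.4
finger_force: 0.0
```

```bash
python3 -c "
from h import *
wdrawer(z=.027);wdrawer(z=.027,pic='d8.png')"
```

```text
(array([ 0.4267, -0.2908]), 0.224, 0.1281, 0.017, 1850) grasp [ 0.4013 -0.2966]
now [ 0.4351 -0.2787  0.1993] ya 1.834
dp [37.4, -8.2, 172.3] tw [-0.002, 0.001, 0.039] rows 3.0
(array([ 0.4267, -0.2907]), 0.222, 0.1281, 0.017, 1851) grasp [ 0.4013 -0.2964]
now [ 0.4351 -0.2789  0.1994] ya 1.834
dp [37.3, -7.9, 172.4] tw [-0.002, 0.001, 0.041] rows 3.0
```

View pics/d8.png

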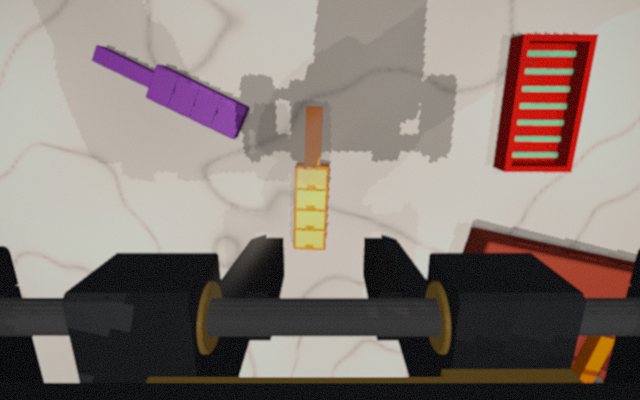

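Emit:
step_arm(
  motion=[
    {"dp": [37.5, -8, 40], "twist": [0, 0, 0.05], "hand": -0.2},
    {"dp": [37.5, -8, 90], "twist": [0, 0, 0.05], "hand": -0.2},
    {"dp": [37.5, -8, 140], "twist": [0, 0, 0.05], "hand": -0.2},
    {"dp": [37.5, -8, 172], "twist": [0, 0, 0.05], "hand": -0.2},
    {"dp": [37.5, -8, 172], "twist": [0, 0, 0.05], "hand": -0.2},
  ],
)

```text
clock: 40.98
tool_pos: [0.4, -0.2966, 0.026]
eef_rot: [-0.106, 0.994, -0.0, -0.001]
contact_force: [0.6, -0.1, 1.0]
opening: 0.403
finger_force: 0.0
```

Emit:
step_arm(
  motion=[
    {"dp": [0, 0, 0], "twist": [0, 0, 0], "hand": -0.9},
    {"dp": [0, 0, 0], "twist": [0, 0, 0], "hand": -0.9},
    {"dp": [0, 0, 0], "twist": [0, 0, 0], "hand": -0.9},
  ],
  force=40,
)

```text
clock: 41.35
tool_pos: [0.4012, -0.2985, 0.0288]
eef_rot: [-0.105, 0.994, -0.002, 0.002]
contact_force: [-0.8, 0.6, 7.2]
opening: 0.151
finger_force: 40.0
```

Emit:
step_arm(
  motion=[
    {"dp": [0, 0, -20], "twist": [0, 0, 0], "hand": -0.9},
    {"dp": [0, 0, -60], "twist": [0, 0, 0], "hand": -0.9},
    {"dp": [0, 0, -110], "twist": [0, 0, 0], "hand": -0.9},
    {"dp": [0, 0, -135], "twist": [0, 0, 0], "hand": -0.9},
    {"dp": [0, 0, -135], "twist": [0, 0, 0], "hand": -0.9},
  ],
)

```text
clock: 41.98
tool_pos: [0.401, -0.2985, 0.1644]
eef_rot: [-0.105, 0.995, -0.002, 0.002]
contact_force: [-0.1, 0.5, -0.4]
opening: 0.153
finger_force: 39.9
```

```bash
python3 -c "
from h import *
tab();plan((*t2w(-.135,-.066),.165,A0))"
```

```text
n 2796 f -0.022 0.018 wid 0.0147 pitch world(nose up +) 0.017 z0 0.1505 yaw+y 0.007 lat0 0.0 tcp [ 0.4001 -0.2983  0.1631] tool down x,y [ 0.002 -0.003]
n 2474 f 0.0339 0.0577 wid 0.0293 pitch world(nose up +) -0.014 z0 0.1544 yaw+y 0.004 lat0 0.0003 tcp [ 0.4001 -0.2983  0.1631] tool down x,y [ 0.002 -0.003]
now [ 0.4001 -0.2983  0.1631] ya 1.78
dp [-74.4, 242.5, -2.7] tw [-0.004, 0.002, 0.171] rows 5.0
```

Emit:
step_arm(
  motion=[
    {"dp": [0, 50, 0], "twist": [-0.004, 0.012, 0.05], "hand": -0.9},
    {"dp": [-10, 100, 0], "twist": [-0.004, 0.012, 0.1], "hand": -0.9},
    {"dp": [-35, 150, 0], "twist": [-0.004, 0.012, 0.15], "hand": -0.9},
    {"dp": [-58, 200, 0], "twist": [-0.004, 0.012, 0.175], "hand": -0.9},
    {"dp": [-74, 243, 0], "twist": [-0.004, 0.012, 0.175], "hand": -0.9},
  ],
)

```text
clock: 42.65
tool_pos: [0.4217, -0.0426, 0.1611]
eef_rot: [-0.018, 1.0, 0.001, -0.006]
contact_force: [-0.4, 0.3, -0.4]
opening: 0.152
finger_force: 39.9
```

Emit:
step_arm(
  motion=[
    {"dp": [0, 0, 0], "twist": [0, 0, 0], "hand": -0.9},
    {"dp": [0, 0, 40], "twist": [0, 0, 0], "hand": -0.9},
    {"dp": [0, 0, 80], "twist": [0, 0, 0], "hand": -0.9},
    {"dp": [0, 0, 90], "twist": [0, 0, 0], "hand": -0.9},
    {"dp": [0, 0, 90], "twist": [0, 0, 0], "hand": -0.9},
  ],
)

```text
clock: 43.28
tool_pos: [0.4195, -0.0459, 0.0708]
eef_rot: [-0.017, 1.0, -0.001, -0.007]
contact_force: [-0.6, -0.6, -0.8]
opening: 0.149
finger_force: 39.9
```

```bash
python3 -c "
from h import *
tab();plan((*t2w(-.135,-.066),.07,A0))"
```

```text
n 2827 f -0.0233 0.0163 wid 0.0147 pitch world(nose up +) 0.003 z0 0.057 yaw+y 0.013 lat0 0.0 tcp [ 0.42   -0.0457  0.0714] tool down x,y [-0.013 -0.001]
n 2527 f 0.0322 0.0562 wid 0.0301 pitch world(nose up +) -0.032 z0 0.0608 yaw+y 0.003 lat0 0.0005 tcp [ 0.42   -0.0457  0.0714] tool down x,y [-0.013 -0.001]
now [ 0.42   -0.0457  0.0714] ya 1.605
dp [-2.5, -0.1, 1.4] tw [-0.0, -0.013, -0.004] rows 1.0
```

Emit:
step_arm(
  motion=[
    {"dp": [0, 0, 1.5], "twist": [0, 0, 0], "hand": -0.9},
    {"dp": [-13, 0, 1.3], "twist": [0, 0, 0], "hand": -0.9},
    {"dp": [-26, 0, 1.2], "twist": [0, 0, 0], "hand": -0.9},
    {"dp": [-35, 0.1, 1.1], "twist": [0, 0, 0], "hand": -0.9},
    {"dp": [-44, 0.2, 1], "twist": [0, 0, 0], "hand": -0.9},
  ],
)

```text
clock: 43.95
tool_pos: [0.4652, -0.0436, 0.071]
eef_rot: [-0.017, 1.0, 0.0, -0.005]
contact_force: [0.4, 0.4, 0.2]
opening: 0.149
finger_force: 40.0
```

Emit:
step_arm(
  motion=[
    {"dp": [-4, 0, 0.7], "twist": [0, 0, 0], "hand": -0.9},
    {"dp": [-10, 0, 0.7], "twist": [0, 0, 0], "hand": -0.9},
    {"dp": [-16, 0.1, 0.7], "twist": [0, 0, 0], "hand": -0.9},
  ],
)

```text
clock: 44.32
tool_pos: [0.4807, -0.0426, 0.0696]
eef_rot: [-0.018, 1.0, -0.0, -0.006]
contact_force: [-0.8, -1.2, 0.3]
opening: 0.151
finger_force: 40.0
```

Emit:
step_arm(
  motion=[
    {"dp": [-9, 0, 0], "twist": [0, 0, 0], "hand": -0.9},
    {"dp": [-18, 0, 0], "twist": [0, 0, 0], "hand": -0.9},
    {"dp": [-27, 0, 0], "twist": [0, 0, 0], "hand": -0.9},
    {"dp": [-36, 0, 0], "twist": [0, 0, 0], "hand": -0.9},
    {"dp": [-41, 0, 0], "twist": [0, 0, 0], "hand": -0.9},
  ],
)

```text
clock: 44.95
tool_pos: [0.5223, -0.041, 0.0691]
eef_rot: [-0.017, 1.0, 0.0, -0.006]
contact_force: [-1.3, -0.4, 0.3]
opening: 0.147
finger_force: 40.0
```

Emit:
step_arm(
  motion=[
    {"dp": [-2, 0, 0], "twist": [0, 0, 0], "hand": -0.9},
    {"dp": [-4, 0, 0], "twist": [0, 0, 0], "hand": -0.9},
    {"dp": [-6, 0, 0], "twist": [0, 0, 0], "hand": -0.9},
    {"dp": [-6, 0, 0], "twist": [0, 0, 0], "hand": -0.9},
  ],
)

```text
clock: 45.45
tool_pos: [0.5265, -0.0409, 0.0689]
eef_rot: [-0.018, 1.0, -0.0, -0.007]
contact_force: [-5.5, -1.9, 1.3]
opening: 0.153
finger_force: 40.0
```

Emit:
step_arm(
  motion=[
    {"dp": [-2, 0, 0], "twist": [0, 0, 0], "hand": -0.9},
    {"dp": [-3, 0, 0], "twist": [0, 0, 0], "hand": -0.9},
    {"dp": [-3, 0, 0], "twist": [0, 0, 0], "hand": -0.9},
  ],
)

```text
clock: 45.82
tool_pos: [0.5267, -0.0409, 0.0688]
eef_rot: [-0.018, 1.0, -0.001, -0.009]
contact_force: [-10.9, -0.3, 7.7]
opening: 0.149
finger_force: 40.0
```

Emit:
step_arm(
  motion=[
    {"dp": [3, 0, -1], "twist": [0, 0, 0], "hand": -0.4},
    {"dp": [3, 0, -1], "twist": [0, 0, 0], "hand": -0.4},
    {"dp": [3, 0, -1], "twist": [0, 0, 0], "hand": -0.4},
  ],
)

```text
clock: 46.2
tool_pos: [0.5289, -0.0401, 0.0703]
eef_rot: [-0.018, 1.0, 0.001, -0.005]
contact_force: [-0.2, -0.4, 0.4]
opening: 0.304
finger_force: 0.0
```

Emit:
step_arm(
  motion=[
    {"dp": [0, 0, -30], "twist": [0, 0, 0], "hand": -0.4},
    {"dp": [10, 0, -80], "twist": [0, -0.01, 0], "hand": -0.4},
    {"dp": [30, 20, -110], "twist": [0, -0.013, 0], "hand": -0.4},
    {"dp": [50, 66, -120], "twist": [0, -0.013, 0], "hand": -0.4},
    {"dp": [50, 66, -120], "twist": [0, -0.013, 0], "hand": -0.4},
  ],
)

```text
clock: 46.82
tool_pos: [0.4767, 0.0276, 0.1923]
eef_rot: [-0.021, 1.0, 0.002, 0.003]
contact_force: [0.4, -0.5, -0.5]
opening: 0.3
finger_force: 0.0
```

```bash
python3 - <<'E'
from h import *
s=cam('wrist');save(s,'d9.png')
for d in drawer(s,300):
    if d[3]<.1: print(d,'tail',(w2t(*d[0])+[.08-d[2],0]).round(4),d[1]-TY)
plan((.5443,.0249,.19,A0))
E
```

```text
(array([ 0.4679, -0.0469]), 0.138, 0.0442, 0.055, 1015) tail [-0.0538 -0.069 ] 0.0995
(array([ 0.4768, -0.0031]), 0.187, 0.0551, 0.055, 821) tail [-0.0541 -0.0256] 0.1485
(array([0.4745, 0.0448]), 0.024, 0.0544, 0.055, 1425) tail [-0.0539  0.0224] -0.014499999999999999
(array([0.4586, 0.0806]), 0.176, 0.0399, 0.055, 878) tail [-0.0539  0.0588] 0.13749999999999998
(array([0.5538, 0.0142]), -0.113, 0.0274, 0.058, 504) tail [ 0.0512 -0.0113] -0.1515
(array([0.5511, 0.0453]), 0.076, 0.0268, 0.058, 597) tail [0.0503 0.0199] 0.0375
now [0.4772 0.0252 0.1915] ya 1.61
dp [-67.1, -3.0, 1.8] tw [0.002, 0.004, 0.001] rows 2.0
```

View pics/d9.png

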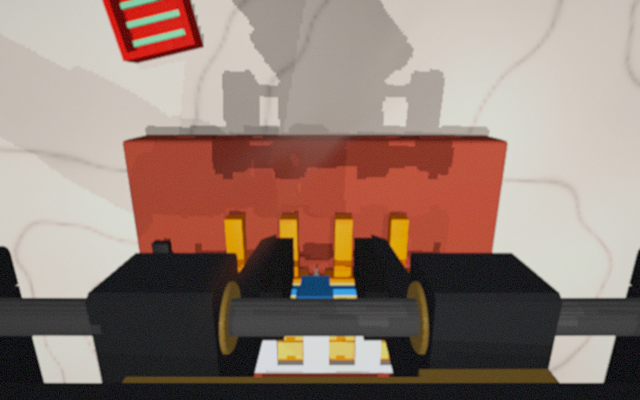

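Emit:
step_arm(
  motion=[
    {"dp": [-34, -3, 0], "twist": [0.002, 0.004, 0], "hand": 0.1},
    {"dp": [-67, -3, 0], "twist": [0.002, 0.004, 0], "hand": 0.1},
    {"dp": [-67, -3, 0], "twist": [0.002, 0.004, 0], "hand": 0.1},
    {"dp": [-67, -3, 0], "twist": [0.002, 0.004, 0], "hand": 0.1},
  ],
)

```text
clock: 47.38
tool_pos: [0.5432, 0.022, 0.1901]
eef_rot: [-0.017, 1.0, -0.001, -0.002]
contact_force: [-0.3, -0.5, 0.1]
opening: 0.549
finger_force: 0.0
```

Emit:
step_arm(
  motion=[
    {"dp": [0, 0, 40], "twist": [0, 0, 0], "hand": 0.1},
    {"dp": [0, 0, 70], "twist": [0, 0, 0], "hand": 0.1},
    {"dp": [0, 0, 77], "twist": [0, 0, 0], "hand": 0.1},
    {"dp": [0, 0, 77], "twist": [0, 0, 0], "hand": 0.1},
  ],
)

```text
clock: 47.88
tool_pos: [0.5434, 0.0228, 0.1141]
eef_rot: [-0.018, 1.0, -0.001, -0.001]
contact_force: [-0.1, -0.4, 0.6]
opening: 0.55
finger_force: 0.0
```

Emit:
step_arm(
  motion=[
    {"dp": [0, 0, 0], "twist": [0, 0, 0], "hand": -0.6},
    {"dp": [0, 0, 0], "twist": [0, 0, 0], "hand": -0.6},
    {"dp": [0, 0, 0], "twist": [0, 0, 0], "hand": -0.6},
  ],
  force=30,
)

```text
clock: 48.25
tool_pos: [0.5442, 0.0245, 0.1147]
eef_rot: [-0.018, 1.0, 0.001, -0.0]
contact_force: [-0.7, 3.0, 2.9]
opening: 0.289
finger_force: 30.0
```

Emit:
step_arm(
  motion=[
    {"dp": [0, 0, 6], "twist": [0, 0, 0], "hand": -0.6},
    {"dp": [0, 0, 12], "twist": [0, 0, 0], "hand": -0.6},
    {"dp": [0, 0, 18], "twist": [0, 0, 0], "hand": -0.6},
    {"dp": [0, 0, 23], "twist": [0, 0, 0], "hand": -0.6},
    {"dp": [0, 0, 25], "twist": [0, 0, 0], "hand": -0.6},
  ],
)

```text
clock: 48.88
tool_pos: [0.5442, 0.0245, 0.0886]
eef_rot: [-0.018, 1.0, 0.001, -0.0]
contact_force: [-3.0, 4.5, 17.4]
opening: 0.29
finger_force: 30.0
```

Emit:
step_arm(
  motion=[
    {"dp": [0, 0, 1], "twist": [0, 0, 0], "hand": -0.6},
    {"dp": [0, 0, 2.5], "twist": [0, 0, 0], "hand": -0.6},
    {"dp": [0, 0, 2.5], "twist": [0, 0, 0], "hand": -0.6},
  ],
)

```text
clock: 49.25
tool_pos: [0.5442, 0.0245, 0.0884]
eef_rot: [-0.018, 1.0, 0.0, 0.0]
contact_force: [-5.5, 3.3, 23.6]
opening: 0.291
finger_force: 30.0
```

Emit:
step_arm(
  motion=[
    {"dp": [0, 0, -1.5], "twist": [0, 0, 0], "hand": -0.3},
    {"dp": [0, 0, -1.5], "twist": [0, 0, 0], "hand": 0.1},
    {"dp": [0, 0, -1.5], "twist": [0, 0, 0], "hand": 0.1},
    {"dp": [0, 0, -1.5], "twist": [0, 0, 0], "hand": 0.1},
  ],
)

```text
clock: 49.75
tool_pos: [0.5434, 0.0221, 0.0873]
eef_rot: [-0.017, 1.0, -0.001, -0.002]
contact_force: [0.6, 0.4, 0.3]
opening: 0.551
finger_force: 0.0
```

Emit:
step_arm(
  motion=[
    {"dp": [0, 0, -40], "twist": [0, 0, 0], "hand": 0.1},
    {"dp": [0, 0, -80], "twist": [0, 0, 0], "hand": 0.1},
    {"dp": [40, 0, -120], "twist": [0, 0, 0], "hand": 0.1},
    {"dp": [80, 0, -150], "twist": [0, 0, 0], "hand": 0.1},
    {"dp": [80, 0, -150], "twist": [0, 0, 0], "hand": 0.1},
  ],
)

```text
clock: 50.38
tool_pos: [0.4623, 0.0196, 0.2395]
eef_rot: [-0.018, 1.0, -0.002, -0.001]
contact_force: [0.5, -0.1, -0.4]
opening: 0.551
finger_force: 0.0
```

```bash
python3 - <<'E'
from h import *
s=cam('wrist');save(s,'e1.png');H=hsv(s);P=cloud(s);ok=s['depth']>0
bl=(H[...,0]>95)&(H[...,0]<118)&(H[...,1]>110)&ok&(P[...,2]>.03)&(P[...,2]<.12)
for k in comps(bl,50): print('blue',np.percentile(P[k][:,2],[1,5,50,95,99]).round(4),k.sum())
for d in drawer(s,200):
    if d[3]<.1: print(d,'tail',(w2t(*d[0])+[.08-d[2],0]).round(4))
s=cam('side');save(s,'e2.png',(200,100,420,320),2.7)
for n in ['dish','tumbler','lotion','pumice','nail_file']:
    for d in r.search_frame('side',n): print(n,round(d['score'],2),world(s,d['at']).round(3))
E
```

```text
blue [0.0452 0.0477 0.0628 0.0792 0.0799] 1393
(array([ 0.4423, -0.0465]), 0.083, 0.0184, 0.055, 410) tail [-0.0536 -0.0676]
(array([0.4634, 0.0011]), 0.023, 0.0418, 0.055, 757) tail [-0.0541 -0.0209]
(array([0.4619, 0.0449]), 0.017, 0.0419, 0.055, 753) tail [-0.054  0.023]
(array([0.4376, 0.0938]), -0.071, 0.0197, 0.054, 417) tail [-0.0542  0.0728]
dish 0.95 [ 0.334 -0.118  0.004]
dish 0.57 [0.689 0.025 0.122]
tumbler 0.59 [0.792 0.163 0.075]
lotion 0.89 [ 0.778 -0.102  0.071]
pumice 0.43 [ 0.545 -0.027  0.041]
nail_file 0.52 [ 0.595 -0.103  0.044]
```

View pics/e2.png

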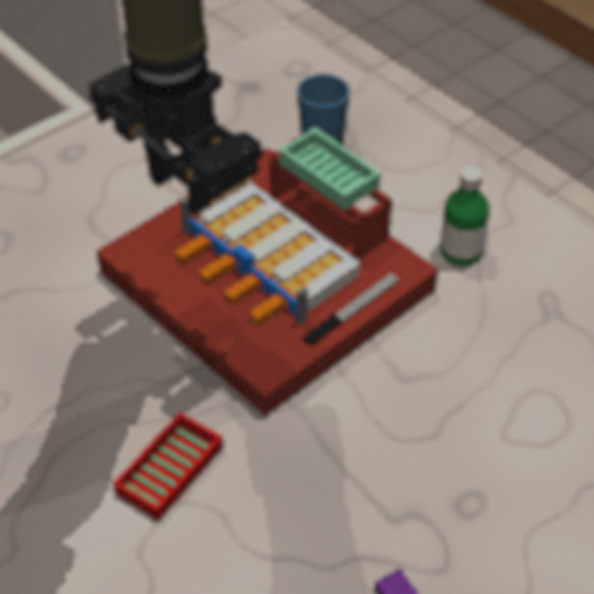

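The crop shows the dish on the rails (330,165), four tabs under the shut guard (190–270, 245–305), and the file, tumbler and bottle in their places. The pumice is hidden behind the arm.

```bash
python3 -c "
from plant import r
print(r.finish_job())"
```

```text
the job is handed in; nothing more can be done
None
```

The job is handed in at about 50 s: the guard was raised, all four orange drawers are fully home in bays 0 to 3, the guard is shut over their tabs, and the mint dish sits upright, centred on the top rails; I did not touch the bystanders, though the arm hid the pumice in the last picture.

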